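Clamp a stepped bar in the V-blocks

ROBOT

A 6-joint arm with a two-finger parallel gripper is mounted at the origin on the work surface. World frame = base frame: x ahead of the robot, y to its left, z up, the work surface at z = 0. Lengths are in mm, angles in degrees, forces in N, time in s.
With the tool pointing down it reaches from about 350 to 850 mm from the base axis. Payload 8.1 kg.
Tool frame: the origin (TCP) lies at the very end of the fingers, on their centre line; the grasp point (between the pads) lies 19 mm behind it (r.grip_depth is the distance from the TCP to the grasp point, in mm); z points along the fingers, y is the direction in which the jaws open and shut (so a half turn about z gives the same grasp; the last joint's range is limited). The gripper opens to 85 mm and grips with 20 to 120 N. Pads are 22 mm wide; open, the fingers measure 114 mm over their backs; the gripper's body (76 mm by 85 mm) begins 54 mm behind the grasp point. The pads swing forward as they close: fully open they stand 13 mm farther back than shut.
Start: joints at [-78.977, 7.471, 85.268, -0, 87.261, -4.893], TCP at [164.565, -576.995, 201.392] pointing down, gripper open.
Joint ranges: [-169.43, 169.43], [-51.17, 129.36], [1.28, 143.12], [-76.62, 256.62], [0, 156.53], [-152.29, 152.29]. Speed limits (degrees/s): [136.94, 136.94, 159.86, 180, 180, 180].

INTERFACE

Orientations are given as [roll, pitch, yaw] about the fixed x, y, z axes, in that order (R = Rz(yaw) Ry(pitch) Rx(roll)).
In Python, from bench import status, viewer, hand_in, r gives the robot as it stands.
- The arm moves only by the shell command python3 -m crank 'ROWS' [OPENING] [FORCE]. ROWS is a JSON object of lists of equal length, an entry for each row: "slide": the shift along the tool's x, y, z in m, a list of three; "twist": the turn about the tool's z in rad. A call has 1 to 8 rows; each row shifts and turns the commanded pose from where the row before left it, along the tool's axes as they then stand; what a row does not reach is not made up. A row lasts 1/10 s, in which the tool goes at most 50 mm and 8.59 degrees, less where a joint would pass 70% of its speed; a pose out of reach is approached as far as the arm can. A call with a gripper value outside its range is refused whole. OPENING is the closure, from 0 (fully open) to 1 (shut), set as the call begins (- or left out, the last holds). The fingers move at their own pace and stop on an object; FORCE is the grip in N (left out, the last holds). Time passes only in rows, so rows that do not move let the fingers close. It gives the time, the measured TCP pose, the force and the opening at its end, in the units of the state.
- status.sense(): the state, without advancing time (a new reading comes with each control period).
- viewer.snapshot(name): name is "scene" or "top" or "wrist"; returns a dict with "img" (384x512x3 uint8, red, green, blue), "fx", "fy", "cx", "cy" (pixels), "k1" (the pictures are not rectified: a ray, as slopes to the right and down, at radius r is drawn at 1 + k1 r^2 times it, then the intrinsics apply), "R" (3x3) and "t" (3): a world point X has camera coordinates R X + t; the wrist camera has in their place "hand_eye" (4x4, takes a point from camera to tool coordinates, whose origin is the TCP and whose axes are the flange's). Camera axes: x right, y down, z forward; pixel columns grow to the right and rows downward; lengths in mm; the calibration is good to about 2 mm. A picture is of the moment at which its call begins: read the wrist's pose just before it. There is no depth.
- hand_in(): hands the job in, once; it reports no verdict.
The state is a dict: "time": time; "joint_pos": joint angles; "qd": joint speeds; "joint_efforts": joint torques, N m; "tool_pos": TCP position; "tcp_rot": TCP orientation; "ft_force": force on the tool from outside, world axes, zero at the start; "wrist_torque": the same for the moment, N m; "finger_gap": finger opening in mm.
Only numpy, scipy, OpenCV 4.12 (cv2) and the standard library are available. Lean on these libraries where they do the work, as an engineer would, in place of code of your own. Each camera call takes 0.05 s, during which the arm holds its last target.

TASK

Take the stepped steel bar off its wooden rest and lower it (do not drop it) into the pair of V-blocks, with its plain full-diameter end pushed up against the upright stop plate and its thin nose out at the other end. With the bar let go and lying properly down in both Vs, swing the clamp strap over until it lies down on the bar. Leave everything else on the bench where it is.

Things in the scene. Friction and masses are not known exactly. Their poses are not given: they have to be found in the camera images.
- bar: Loose plain steel stepped bar, 0.5 to 0.8 kg: 36 mm diameter body 140 mm long, then a thin nose of 22 mm diameter, 30 mm long. Origin on its axis at its centre of mass; x axis along the bar to the plain end (flat face at x = +76 mm, small dark centre mark); nose from x = -64 to -94 mm. It may have rolled: y and z mean nothing. Starts level on the rest, axis 32 mm above the bench.
- bar_end (a point): Centre of the bar's plain full-diameter end face, on its axis.
- rest: Fixed plywood rest on which the bar starts; origin on the bench under the bar's origin, x axis as the bar's. Two saddles at x = -45 and +45 mm, 20 mm thick, 64 mm wide, 20 mm high, hold the bar's underside 14 mm above the bench; in the 70 mm gap between them is only a board 30 mm wide and 6 mm thick, so fingers reach round the bar's middle.
- fixture: Fixed steel clamping fixture; origin on the bench under the middle between two V-blocks. x along the groove to the stop, y from groove to strap hinge, z up. Base x -85 to 95, y -50 to 100, 12 mm thick. 90 degree V-blocks at x = -50 and +50, each 24 mm thick, 69 wide, 60 high, mouth 52 wide; fingers fit in the 76 mm gap between. Hinge cheeks at y = 75, x = +-18, 96 mm high.
- seat (a point): Groove axis at the middle between the V-blocks, 60 mm above the bench; axes as the fixture's. A bar seated with its plain end on the stop has its origin here and its x axis along the fixture's x.
- stop (a point): Centre of the face of the upright stop plate (50 mm wide, 10 mm thick, top 70 mm above the bench) on the groove axis, 76 mm from the seat along the fixture's x; axes as the fixture's.
- strap (a joint): Strap angle, rad. 0: level, its underside on top of a seated bar, handle across the bar from the hinge. Grows as it swings up and back over the hinge: 1.57 straight up, 2.9 (end of travel) lying back away from the bar. Starts at 2.15 to 2.8. Stiff hinge: it stays where left; 1 to 3 N at the handle moves it. With no bar it goes down to -0.08.
- hinge (a point): Strap hinge axis, at fixture x = 0, y = +75 mm, z = 84 mm; the axis is parallel to the fixture's x.
- handle (a point): Middle of the strap's T-handle, a round cross-bar 12 mm thick, 124 mm long, parallel to the hinge axis and 135 mm from it: at strap angle q at fixture y = 75 - 135 cos q, z = 84 + 135 sin q (mm). The strap is 24 mm wide, 12 mm thick, so the handle sticks out 50 mm each side of it (fixture |x| 12 to 62 mm) and can be pinched there from above.
- bin: Bystander: oily amber parts bin, 170 x 280 x 100 mm, with parts in it; origin at the centre of its underside.
- control_box: Bystander: grey sheet-metal control box, 140 x 200 x 114 mm; origin at the centre of its underside.
- bush: Bystander: brass bush standing upright on its 50 mm diameter flange, 58 mm high, neck 34 mm; origin at the centre of its underside.
- spanner: Bystander: steel spanner 190 mm long lying flat on the bench; origin at its underside.
Mind the look-alikes: they are no part of the job. Of the things that look like the bar, the middle-sized one is meant.

How it is judged (in metres and radians):
On the way, in this order (a step that is already met when the one before it is completed fails the run):
1. the bar lies let go in both Vs, its plain end at the stop, with the strap still open (y of bar in the frame of seat between -0.003 and 0.003 m and z of bar in the frame of seat between -0.003 and 0.003 m and angle between the x axis of bar and the x axis of fixture, either way round below 0.04 rad and distance between bar_end and stop below 0.005 m and contact force between the fingers and bar below 0.1 N and value of joint strap above 0.5 rad), for 0.2 s.
2. the strap lies down on the bar (value of joint strap between -0.03 and 0.04 rad), for 0.2 s.
At the end, for the whole second after the job is handed in: The bar is at rest in both V-blocks: its axis within 3 mm sideways and 3 mm in height of the groove axis and within 0.04 rad of its direction, its plain end centre within 5 mm of the stop point; the strap is down on it (joint between -0.03 and 0.04 rad) (all of step 2 and y of bar in the frame of seat between -0.003 and 0.003 m and z of bar in the frame of seat between -0.003 and 0.003 m and angle between the x axis of bar and the x axis of fixture, either way round below 0.04 rad and distance between bar_end and stop below 0.005 m and linear speed of bar below 0.02 m/s); the robot touches nothing.
It fails at once if the bar is dropped (falls freely by more than about 12 mm) (contact force between the fingers and bar below 0.05 N and linear speed of bar above 0.5 m/s).
It fails at once if the amber bin is moved by more than 15 mm (distance of bin from where it was at the start of the episode above 0.015 m).
It fails at once if the control box is moved by more than 15 mm (distance of control_box from where it was at the start of the episode above 0.015 m).
It fails at once if the brass bush is moved by more than 15 mm (distance of bush from where it was at the start of the episode above 0.015 m).
It fails at once if the spanner is moved by more than 15 mm (distance of spanner from where it was at the start of the episode above 0.015 m).
It also fails if it takes over 72 s, if anything falls off the work surface, if the arm or the gripper's body presses on something with over 40 N, if the wrist force passes 120 N, or if a joint passes its speed limit or range.

## Working session

There is one attempt and no reset: what is moved stays moved. The work goes in short steps, Python scripts to look and compute and a shell command to move; the robot and the scene stay as the last step left them, time stands still between calls to the robot, and variables do not carry over. Pictures are saved under pics/ and viewed, and the job is handed in when it is done.

```bash
ls; mkdir -p pics
cat > h.py <<'E'
import numpy as np, cv2, json
from bench import status, viewer, r
def snap(n,f):
    s=status.sense(); d=viewer.snapshot(n)
    d['tool_pos']=s['tool_pos']; d['tcp_rot']=s['tcp_rot']
    cv2.imwrite(f'pics/{f}.png', cv2.cvtColor(d['img'],cv2.COLOR_RGB2BGR))
    np.save(f'pics/{f}.npy', d, allow_pickle=True); return d
def load(f): return np.load(f'pics/{f}.npy',allow_pickle=True).item()
def rpy(a):
    from scipy.spatial.transform import Rotation as Ro
    return Ro.from_euler('xyz',a,degrees=True).as_matrix()
def ext(d):
    if 'hand_eye' in d:
        T=np.eye(4);T[:3,:3]=rpy(d['tcp_rot']);T[:3,3]=d['tool_pos']
        M=np.linalg.inv(T@np.array(d['hand_eye'])); return M[:3,:3],M[:3,3]
    return np.array(d['R']),np.array(d['t'])
def ray(d,u,v):
    x=(u-d['cx'])/d['fx'];y=(v-d['cy'])/d['fy'];k=d['k1']
    a,b=x,y
    for _ in range(30):
        s=1+k*(a*a+b*b);a,b=x/s,y/s
    R,t=ext(d); return -R.T@t, R.T@np.array([a,b,1.])
def atz(d,u,v,z):
    o,q=ray(d,u,v); return (o+q*(z-o[2])/q[2])
def proj(d,X):
    R,t=ext(d);c=R@np.array(X,float)+t;a,b=c[0]/c[2],c[1]/c[2];s=1+d['k1']*(a*a+b*b)
    return a*s*d['fx']+d['cx'],b*s*d['fy']+d['cy']
def crop(f,u0,v0,u1,v1,k,out):
    im=cv2.imread(f'pics/{f}.png')[v0:v1,u0:u1]
    cv2.imwrite(f'pics/{out}.png',cv2.resize(im,None,fx=k,fy=k,interpolation=cv2.INTER_CUBIC))
E
python3 - <<'E'
from h import *
print(status.sense(), r.grip_depth)
for n in('scene','top','wrist'):
    d=snap(n,n+'0'); print({k:v for k,v in d.items() if k!='img'})
E
```

```text
pics
{'time': 0.0, 'joint_pos': array([-7.89760970e+01,  7.51417871e+00,  8.53304493e+01, -1.18617519e-03,
        8.72605278e+01, -4.89314040e+00]), 'qd': array([ 0.07020529, -0.08012333,  0.0085826 ,  0.03562395,  0.02683291,
        0.01504345]), 'joint_efforts': array([ 1.06488151e-03, -5.69399178e+01, -5.00550091e+01, -3.34838860e-04,
        1.45219118e-02, -1.20096999e-05]), 'tool_pos': array([ 164.44375032, -576.39565612,  200.34294851]), 'tcp_rot': array([-1.79895126e+02, -7.78913968e-03,  1.59170941e+01]), 'ft_force': array([-0.59191494,  0.16305506, -0.17525735]), 'wrist_torque': array([-0.02625959, -0.00333584,  0.01724399]), 'finger_gap': 85.7162546038285} 18.700000000000003
{'fx': 409.44597801213314, 'fy': 409.44597801213314, 'cx': 255.78978010846382, 'cy': 195.12015009997018, 'k1': -0.024683266114142864, 'R': array([[-0.40249145,  0.91539152,  0.00768154],
       [ 0.771747  ,  0.34382115, -0.53497064],
       [-0.49234867, -0.2093929 , -0.84483573]]), 't': array([ 207.04492237, -342.00368268, 1509.90940891]), 'tool_pos': array([ 164.44375032, -576.39565612,  200.34294
[... 476 characters left out ...]
82013]), 'tcp_rot': array([-1.79892083e+02, -9.04555286e-03,  1.59165703e+01])}
{'fx': 335.0021889656822, 'fy': 335.0021889656822, 'cx': 252.61612192074895, 'cy': 189.82348834067352, 'k1': -0.0938367126314123, 'hand_eye': array([[-7.50824283e-04, -9.48459896e-01, -3.16896296e-01,
         8.17000972e+01],
       [ 9.99999535e-01, -5.20160417e-04, -8.12482322e-04,
         1.90024091e-01],
       [ 6.05769989e-04, -3.16896759e-01,  9.48459845e-01,
        -1.73137034e+02],
       [ 0.00000000e+00,  0.00000000e+00,  0.00000000e+00,
         1.00000000e+00]]), 'tool_pos': array([ 164.47649794, -576.46170569,  200.43463228]), 'tcp_rot': array([-1.79905379e+02, -8.76045460e-03,  1.59170217e+01])}
```

View pics/scene0.png

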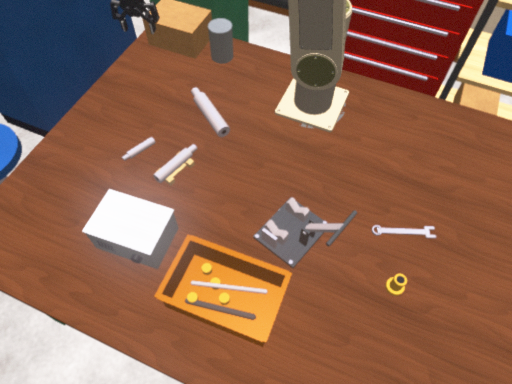

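View pics/top0.png

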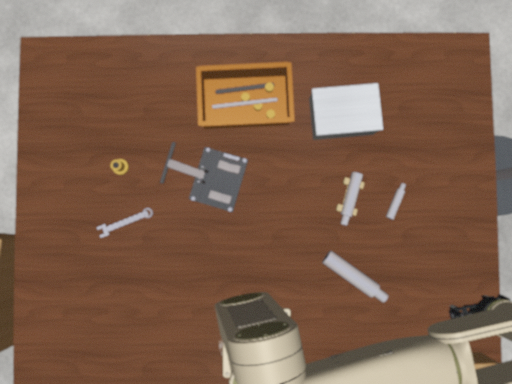

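View pics/wrist0.png

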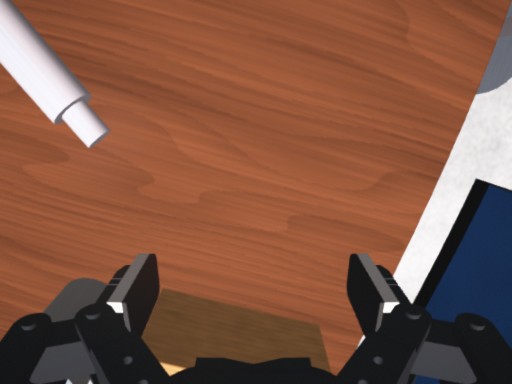

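In the top view, three things could be taken for the bar: a large one at (355,277), a middle one on the yellow rest at (351,198), and a small one at (397,202). The middle one on the rest fits the description. I'll check it in close crops, along with the fixture at (218,180) and the strap with its handle at (167,163).

Run:
```python
from h import *
crop('top0',310,150,430,240,6,'c_bar'); crop('top0',150,135,260,220,7,'c_fix')
crop('scene0',240,180,370,275,6,'c_fix_s'); crop('scene0',110,125,210,200,7,'c_bar_s')
```

```text
(no output)
```

View pics/c_bar.png

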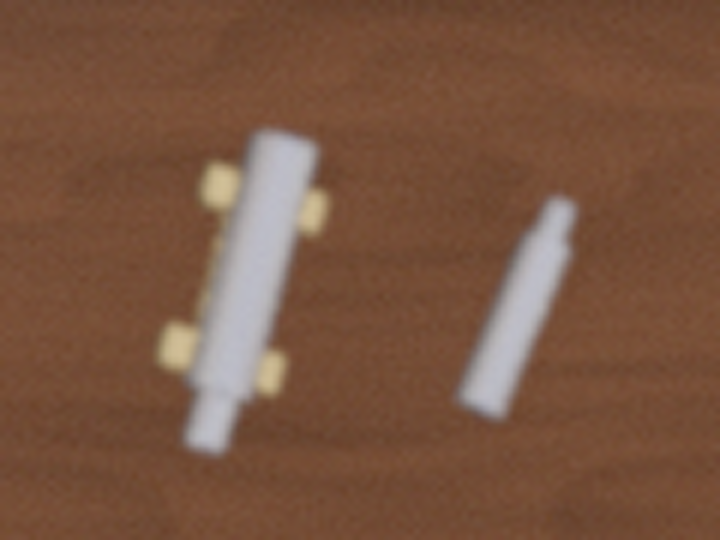

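View pics/c_fix.png

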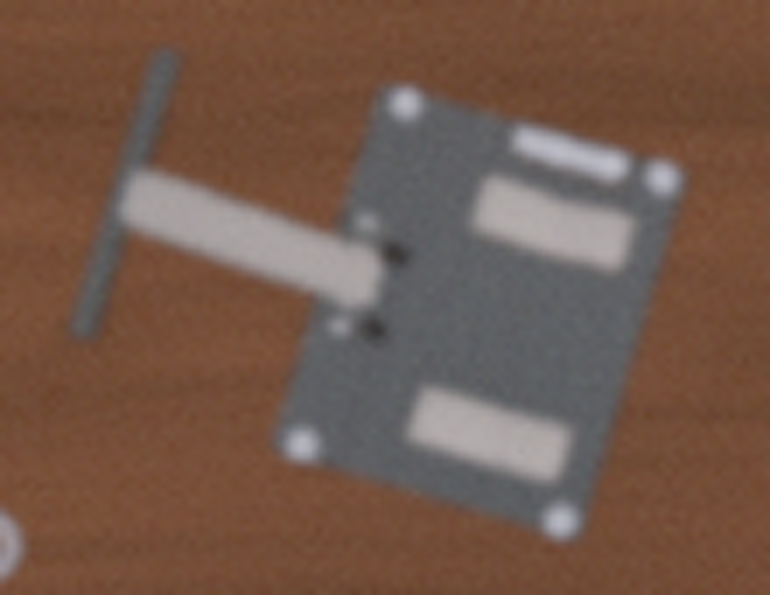

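View pics/c_fix_s.png

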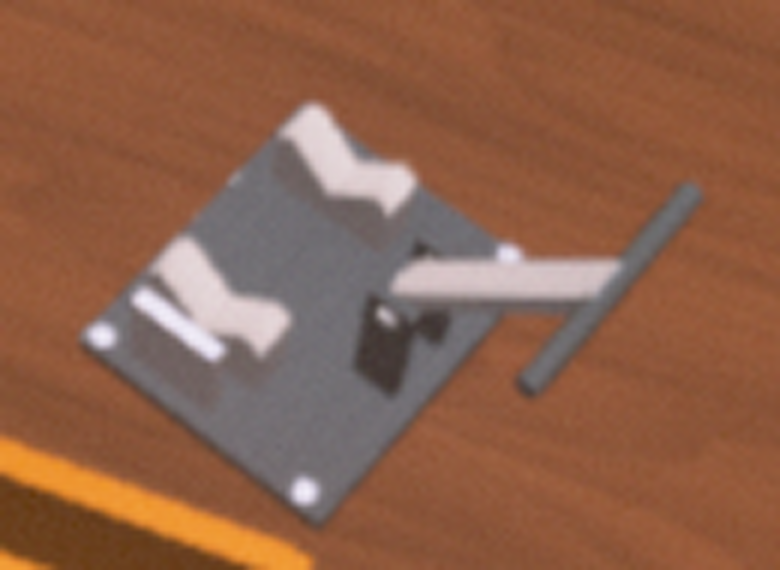

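View pics/c_bar_s.png

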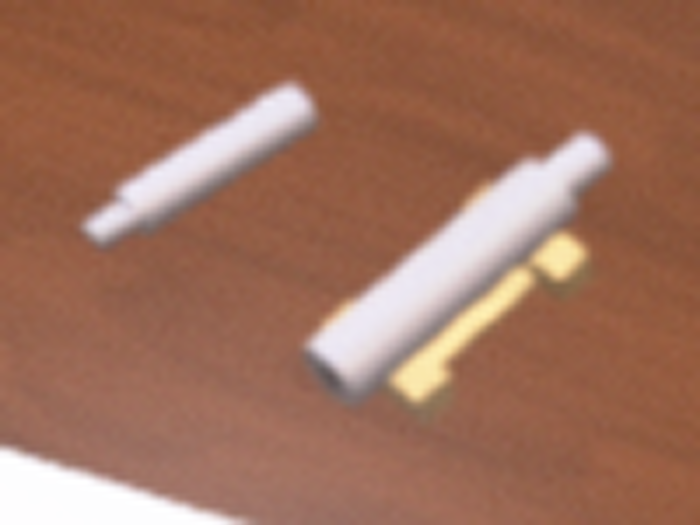

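```bash
cat > m1.py <<'E'
from h import *
from scipy.optimize import least_squares
d=load('top0')
pl=lambda u,v:(310+u/6,150+v/6); fl=lambda u,v:(150+u/7,135+v/7)
print('cam',ray(d,250,190)[0], 'scenecam', ray(load('scene0'),1,1)[0])
A=atz(d,*pl(284,136),34);B=atz(d,*pl(207,452),32)
print('bar ends',A,B,np.linalg.norm(A-B),np.degrees(np.arctan2(*(A-B)[1::-1])))
obs=[(383,88,95,100,12),(685,170,95,-50,12),(585,540,-85,-50,12),(275,450,-85,100,12),
(485,174,62,34.5,60),(637,212,62,-34.5,60),(618,273,38,-34.5,60),(470,230,38,34.5,60),
(427,385,-38,34.5,60),(575,432,-38,-34.5,60),(555,483,-62,-34.5,60),(405,440,-62,34.5,60),
(515,124,86,25,70),(632,158,86,-25,70),(627,182,76,-25,70),(511,147,76,25,70)]
S=load('scene0');sl=lambda u,v:(240+u/6,180+v/6)
# scene: base corners +x-y (80,340), +x+y (318,525)
obs2=[(80,340,95,-50,12),(318,525,95,100,12)]
def w(p,q):
    c,s=np.cos(p[2]),np.sin(p[2]);return p[0]+c*q[0]-s*q[1],p[1]+s*q[0]+c*q[1],q[2]
def f(p,sc=True):
    e=[]
    for o in obs:e+=list(np.subtract(proj(d,w(p,o[2:])),fl(*o[:2])))
    if sc:
      for o in obs2:e+=list(np.subtract(proj(S,w(p,o[2:])),sl(*o[:2])))
    return e
for sc in(0,1):
    s=least_squares(f,[600,50,-.2],loss='soft_l1',kwargs={'sc':sc});print(s.x,np.degrees(s.x[2]),np.round(s.fun,1))
p=s.x
H=[fl(167,52),fl(84,335)]
def g(q):
    e=[]
    for h,x in zip(H,(62,-62)):
        e+=list(np.subtract(proj(d,w(p,(x,75-135*np.cos(q[0]),84+135*np.sin(q[0])))),h))
    for h,x in zip([sl(692,188),sl(530,385)],(-62,62)):
        e+=list(np.subtract(proj(S,w(p,(x,75-135*np.cos(q[0]),84+135*np.sin(q[0])))),h))
    return e
s=least_squares(g,[2.3]);print('q',s.x,np.round(s.fun,1))
E
python3 m1.py
```

```text
cam [4.06317764e+02 7.11752528e-01 1.49319137e+03] scenecam [1090.67600837  244.2252462  1091.07305707]
bar ends [ 544.39658765 -329.10467481   34.        ] [ 375.54380571 -284.81275228   32.        ] 174.5767349060975 -14.698166394139674
[516.11945199  96.78805614  31.13120984] 1783.6869350547006 [-0.3 -0.6  0.4  0.  -0.4  0.1 -0.3  0.4  0.3  0.3 -0.5  0.8  0.1 -0.7
  0.3 -0.5 -0.2  0.4 -0.4 -0.3  0.4 -0.3  0.8 -0.1  0.8  0.6 -0.7  0.
 -0.8 -0.4  0.5  0.3]
[ 5.16398594e+02  9.71631101e+01 -2.80855866e-01] -16.0918557621538 [-0.6 -0.6  0.2 -0.2 -0.4 -0.  -0.4  0.4  0.1  0.2 -0.7  0.6 -0.  -0.8
  0.2 -0.5 -0.3  0.4 -0.4 -0.4  0.4 -0.4  0.8 -0.1  0.5  0.5 -0.9 -0.1
 -1.  -0.5  0.2  0.2 -1.3 -1.5 -0.2 -1.6]
q [2.29064058] [-0.7  0.4 -0.9  1.  -0.1 -0.7 -0.5  0.2]
```

The middle bar lies on the rest with its plain end up-image, toward +x and (357,173). The fixture stop at (231,155) is also at the +x end, so no half turn is needed. Next I'll move above the bar for a close look.

```bash
cat >> h.py <<'E'
def go(x,y,z,yaw=None):
    s=status.sense();R=rpy(s['tcp_rot']);w=0
    D=R.T@(np.array([x,y,z])-s['tool_pos'])
    if yaw is not None: w=-(yaw-s['tcp_rot'][2]); w=(w+180)%360-180
    print('tcp',np.round(s['tool_pos'],1),np.round(s['tcp_rot'],2),'gap',round(s['finger_gap'],1),'t',s['time'],'F',np.round(s['ft_force'],1))
    print('slide mm',np.round(D,1),'twist rad',np.round(np.radians(w),4),'(slide in present axes)')
E
python3 -m crank '{"slide":[[0,0,0],[0,0,0],[0,0,0],[0,0,0],[0.0252,-0.0373,0],[0.0252,-0.0373,0],[0.0252,-0.0373,0],[0.0252,-0.0373,0]],"twist":[0.1335,0.1335,0.1335,0.1335,0,0,0,0]}' 0
python3 -m crank '{"slide":[[0.0252,-0.0373,0],[0.0252,-0.0373,0],[0.0252,-0.0373,0],[0.0252,-0.0373,0],[0.0252,-0.0373,0],[0,0,0],[0,0,0]],"twist":[0,0,0,0,0,0,0]}'
python3 - <<'E'
from h import *
go(468.7,-309.3,200,-14.7); snap('wrist','w1')
E
```

```text
time: 0.95
tool_pos: [300.7, -456.8, 201.1]
tcp_rot: [-180.0, 0.0, -14.7]
ft_force: [0.7, -1.2, -0.3]
finger_gap: 85.4
time: 1.65
tool_pos: [469.4, -308.8, 200.9]
tcp_rot: [-180.0, 0.1, -14.5]
ft_force: [-0.9, 0.7, -0.6]
finger_gap: 85.5
tcp [ 469.4 -308.8  200.9] [-1.800e+02  5.000e-02 -1.453e+01] gap 85.5 t 1.65 F [-0.9  0.7 -0.6]
slide mm [-0.6  0.7  0.9] twist rad 0.003 (slide in present axes)
```

View pics/w1.png

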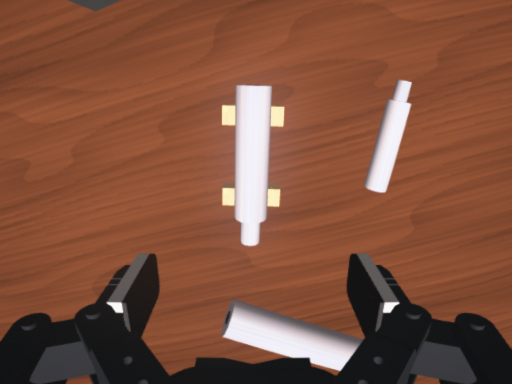

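Run:
```python
from h import *
crop('w1',205,75,305,255,4,'c_w1')
```

```text
(no output)
```

View pics/c_w1.png

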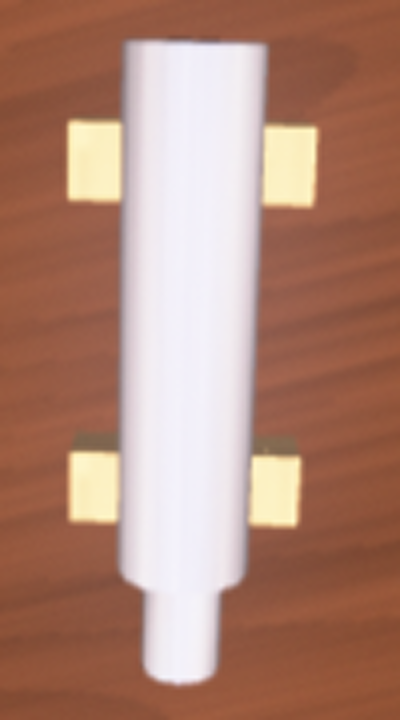

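Run:
```python
from h import *
d=load('w1');c=lambda u,v:(205+u/4,75+v/4)
L1=atz(d,*c(124,42),32);R1=atz(d,*c(267,44),32)
L2=atz(d,*c(119,573),32);R2=atz(d,*c(247,575),32)
N=atz(d,*c(180,684),43)
P=(L1+R1)/2;Q=(L2+R2)/2
print(P,Q,N,np.linalg.norm(P-Q),np.linalg.norm(L1-R1),np.linalg.norm(L2-R2),np.linalg.norm((P-N)[:2]))
print(np.degrees(np.arctan2(*(P-Q)[1::-1])),np.degrees(np.arctan2(*(P-N)[1::-1])))
u=(P-N)[:2]/np.linalg.norm((P-N)[:2])
print('origin from P,N',P[:2]-76*u,N[:2]+94*u)
# saddles: outer corners z=20
for uv in[(67,120),(67,200),(318,127),(316,207),(70,451),(70,521),(301,457),(300,527)]:
    print(np.round(atz(d,*c(*uv),20),1))
```

```text
[ 541.92984106 -328.66659407   32.        ] [ 405.76860195 -289.85542833   32.        ] [ 378.52243947 -281.92649205   43.        ] 141.5845670287871 35.16824769491394 35.51462914991951 169.96063082987104
-15.909580558564251 -15.96233973723209
origin from P,N [ 468.86019863 -307.76617886] [ 468.89804983 -307.7770056 ]
[ 531.4 -291.7   20. ]
[ 511.5 -286.    20. ]
[ 513.3 -354.1   20. ]
[ 493.3 -348.9   20. ]
[ 444.6 -267.4   20. ]
[ 424.6 -261.6   20. ]
[ 426.8 -329.3   20. ]
[ 406.4 -324.3   20. ]
```

Run:
```python
from h import *
go(468.9,-307.8,13,-15.95)
```

```text
tcp [ 468.8 -309.6  201. ] [ 1.7999e+02  5.0000e-02 -1.4620e+01] gap 85.3 t 1.7 F [-0.2  0.4 -0.2]
slide mm [ -0.2  -1.8 188. ] twist rad 0.0232 (slide in present axes)
```

```bash
python3 -m crank '{"slide":[[-0.0006,-0.0019,0.03],[0,0,0.03],[0,0,0.03],[0,0,0.025],[0,0,0.02],[0,0,0]],"twist":[0.0225,0,0,0,0,0]}'
python3 - <<'E'
from h import *
go(468.9,-307.8,13,-15.95); snap('wrist','w2')
E
```

```text
time: 2.3
tool_pos: [465.5, -307.3, 62.7]
tcp_rot: [-179.9, 0.4, -16.1]
ft_force: [-0.5, 0.5, 0.0]
finger_gap: 85.9
tcp [ 465.5 -307.3   62.7] [-179.87    0.35  -16.1 ] gap 85.9 t 2.3 F [-0.5  0.5  0. ]
slide mm [ 3.7 -0.3 49.7] twist rad -0.0026 (slide in present axes)
```

View pics/w2.png

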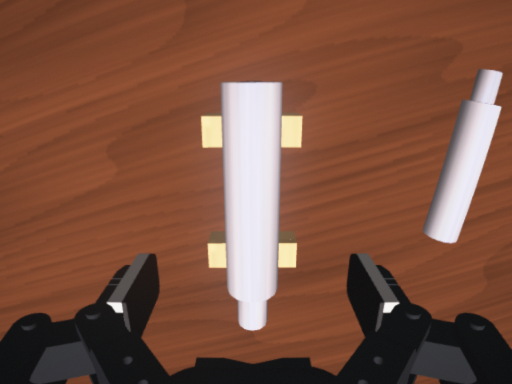

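The bar sits centred between the fingers at column 252, standing clear of the saddles. Continuing down.

```bash
python3 -m crank '{"slide":[[0,0,0.015],[0,0,0.015],[0,0,0.010],[0,0,0],[0,0,0],[0,0,0]],"twist":[0,0,0,0,0,0]}'
python3 - <<'E'
from h import *
go(468.9,-307.8,13,-15.95)
E
```

```text
time: 2.95
tool_pos: [469.4, -308.0, 27.0]
tcp_rot: [180.0, -0.0, -16.0]
ft_force: [-0.3, -0.4, -0.6]
finger_gap: 85.6
tcp [ 469.4 -308.    27. ] [ 1.7998e+02 -5.0000e-02 -1.5960e+01] gap 85.6 t 2.95 F [-0.3 -0.4 -0.6]
slide mm [-0.5 -0.1 14. ] twist rad -0.0001 (slide in present axes)
```

```bash
python3 -m crank '{"slide":[[-0.0004,0,0.010],[0,0,0.0035],[0,0,0],[0,0,0],[0,0,0]],"twist":[0,0,0,0,0]}'
python3 -m crank '{"slide":[[0,0,0],[0,0,0],[0,0,0],[0,0,0],[0,0,0],[0,0,0],[0,0,0],[0,0,0]],"twist":[0,0,0,0,0,0,0,0]}' 1 60
python3 -m crank '{"slide":[[0,0,-0.005],[0,0,-0.01],[0,0,-0.015],[0,0,0],[0,0,0],[0,0,0]],"twist":[0,0,0,0,0,0]}'
python3 - <<'E'
from h import *
go(468.9,-307.8,45,-15.95); snap('wrist','w3');snap('scene','s3')
crop('s3',110,100,240,220,5,'c_s3')
E
```

```text
time: 3.45
tool_pos: [468.7, -307.7, 13.1]
tcp_rot: [180.0, -0.0, -16.0]
ft_force: [0.5, -0.8, -0.5]
finger_gap: 85.0
time: 4.25
tool_pos: [473.6, -311.1, 19.6]
tcp_rot: [179.8, -0.6, -16.0]
ft_force: [-1.0, 3.4, 31.7]
finger_gap: 0.0
time: 4.85
tool_pos: [468.1, -307.3, 42.3]
tcp_rot: [-180.0, 0.1, -16.0]
ft_force: [0.5, 0.9, -0.5]
finger_gap: 0.3
tcp [ 468.1 -307.3   42.3] [-1.7998e+02  5.0000e-02 -1.5970e+01] gap 0.3 t 4.85 F [ 0.5  0.9 -0.5]
slide mm [ 0.9  0.2 -2.7] twist rad -0.0004 (slide in present axes)
```

View pics/w3.png

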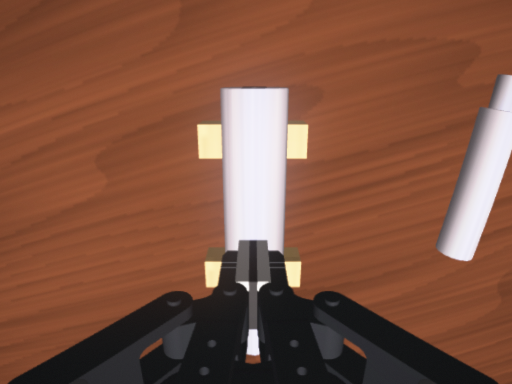

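View pics/c_s3.png

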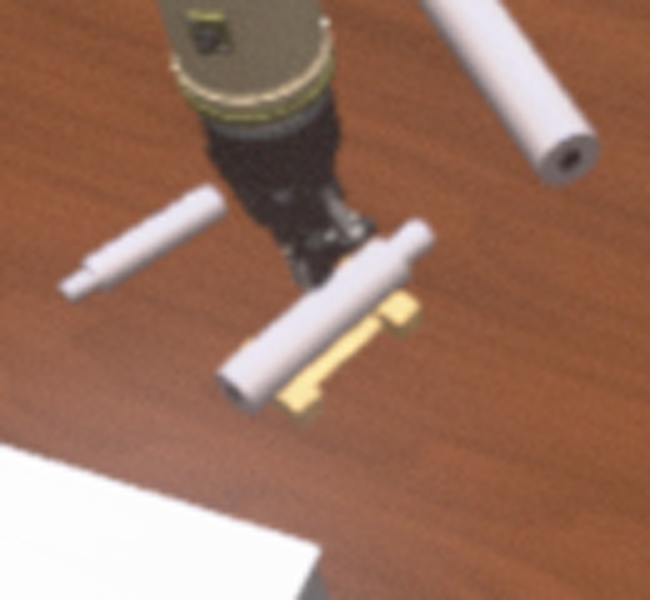

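```bash
python3 - <<'E'
from h import *
for f in('w3','s3','w2'):
    d=load(f);T=d['tool_pos'];R=rpy(d['tcp_rot'])
    print(f,T,'tcp',proj(d,T),'grasp',proj(d,T-R[:,2]*18.7),'bar origin@32',proj(d,[468.9,-307.8,32]),'end',proj(d,[541.9,-328.7,32]),'top',proj(d,[468.9,-307.8,50]), 'nose',proj(d,[378.5,-282,43]))
E
python3 - <<'E'
from h import *
crop('w3',180,70,330,360,2,'c_w3')
crop('s3',140,130,210,190,10,'c_s3b')
E
```

```text
w3 [ 468.13018117 -307.32982059   42.28626013] tcp (np.float64(252.73752460973702), np.float64(229.64611011669808)) grasp (np.float64(252.7201863463746), np.float64(245.18632858091652)) bar origin@32 (np.float64(253.15401511328324), np.float64(220.90593002490647)) end (np.float64(253.12806934850906), np.float64(88.65807116217033)) top (np.float64(253.16462157791997), np.float64(234.2737045939891)) nose (np.float64(253.28524134870068), np.float64(355.6849181030309))
s3 [ 467.99750724 -307.20783891   42.06326535] tcp (np.float64(173.82199331600884), np.float64(161.06068382331426)) grasp (np.float64(172.86275348145455), np.float64(157.48427159323748)) bar origin@32 (np.float64(174.0241159941584), np.float64(163.09712512617307)) end (np.float64(156.60927135636058), np.float64(177.96145270865713)) top (np.float64(173.11665801488505), np.float64(159.69836858531534)) nose (np.float64(194.07701379509598), np.float64(143.50995617533442))
w2 [ 465.47669418 -307.25564464   62.71927946] tcp (np.float64(252.74081914791353), np.float64(229.64034340138124)) grasp (np.float64(252.7236595333527), np.float64(245.18000693367435)) bar origin@32 (np.float64(252.20827237100318), np.float64(204.3342830267736)) end (np.float64(251.7820392100196), np.float64(82.86554629324394)) top (np.float64(252.0836468535636), np.float64(215.24195863653063)) nose (np.float64(252.69019006140715), np.float64(330.8439824186749))
```

View pics/c_w3.png

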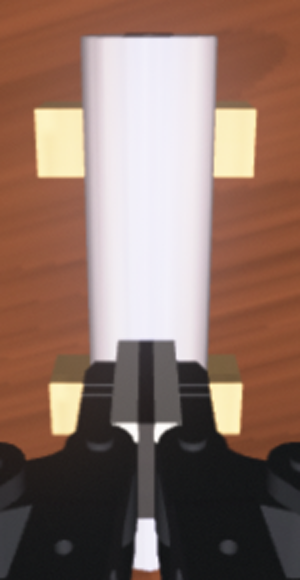

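View pics/c_s3b.png

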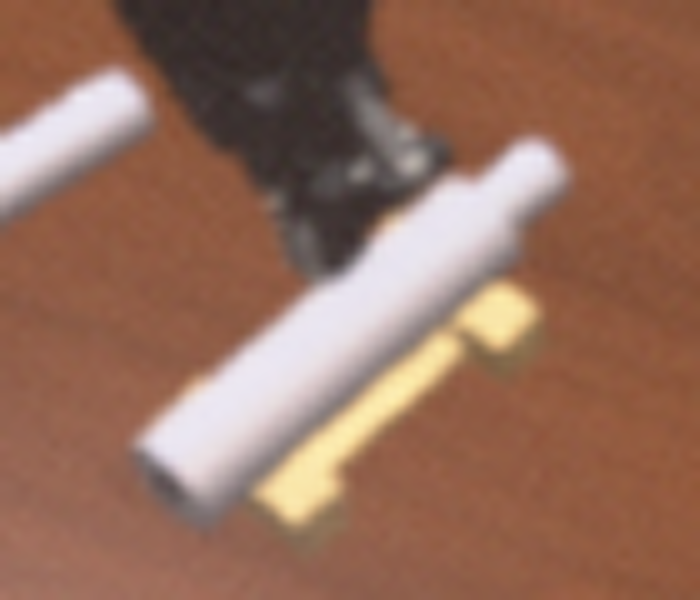

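```bash
python3 - <<'E'
from h import *
d=load('w3');R=rpy(d['tcp_rot'])
for h in(0,-10,-19,-25,-30,-35,-40):
    print(h,[tuple(np.round(proj(d,d['tool_pos']+R@np.array([x,y,h])))) for x in(-11,0,11) for y in(0,42.5)])
E
python3 - <<'E'
from h import *
crop('w3',215,225,290,300,8,'c_w3b');crop('w2',90,240,180,330,7,'c_w2b')
E
```

```text
0 [(np.float64(253.0), np.float64(247.0)), (np.float64(326.0), np.float64(247.0)), (np.float64(253.0), np.float64(230.0)), (np.float64(327.0), np.float64(229.0)), (np.float64(253.0), np.float64(212.0)), (np.float64(329.0), np.float64(212.0))]
-10 [(np.float64(253.0), np.float64(256.0)), (np.float64(329.0), np.float64(255.0)), (np.float64(253.0), np.float64(238.0)), (np.float64(331.0), np.float64(237.0)), (np.float64(253.0), np.float64(219.0)), (np.float64(333.0), np.float64(219.0))]
-19 [(np.float64(253.0), np.float64(264.0)), (np.float64(333.0), np.float64(264.0)), (np.float64(253.0), np.float64(245.0)), (np.float64(335.0), np.float64(245.0)), (np.float64(253.0), np.float64(226.0)), (np.float64(337.0), np.float64(226.0))]
-25 [(np.float64(253.0), np.float64(270.0)), (np.float64(336.0), np.float64(270.0)), (np.float64(253.0), np.float64(251.0)), (np.float64(337.0), np.float64(251.0)), (np.float64(253.0), np.float64(231.0)), (np.float64(339.0), np.float64(231.0))]
-30 [(np.float64(253.0), np.float64(276.0)), (np.float64(338.0), np.float64(275.0)), (np.float64(253.0), np.float64(256.0)), (np.float64(340.0), np.float64(256.0)), (np.float64(253.0), np.float64(236.0)), (np.float64(342.0), np.float64(235.0))]
-35 [(np.float64(253.0), np.float64(281.0)), (np.float64(340.0), np.float64(281.0)), (np.float64(253.0), np.float64(262.0)), (np.float64(342.0), np.float64(261.0)), (np.float64(253.0), np.float64(241.0)), (np.float64(345.0), np.float64(240.0))]
-40 [(np.float64(253.0), np.float64(287.0)), (np.float64(343.0), np.float64(287.0)), (np.float64(253.0), np.float64(267.0)), (np.float64(345.0), np.float64(267.0)), (np.float64(253.0), np.float64(246.0)), (np.float64(347.0), np.float64(245.0))]
```

View pics/c_w3b.png

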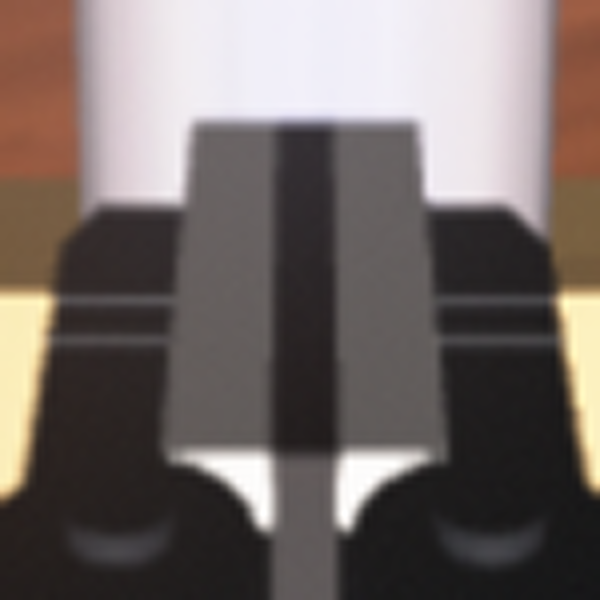

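View pics/c_w2b.png

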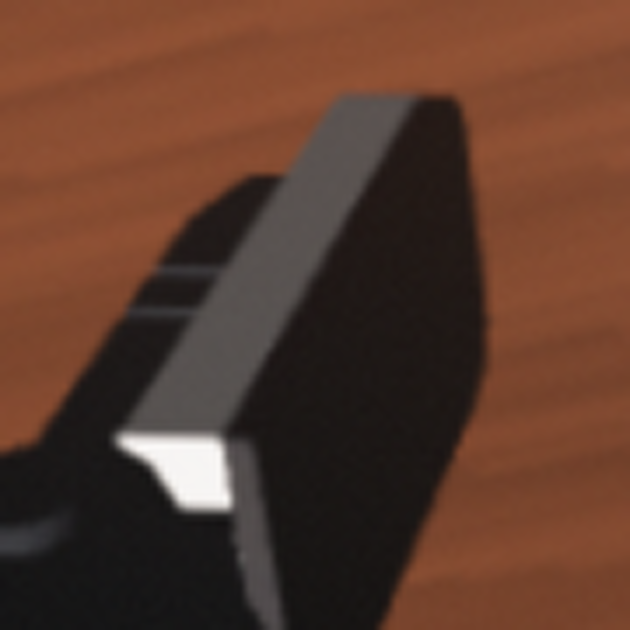

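The grasp missed: the fingers closed on the top of the bar, with 31 N pushing up. The bar in the wrist picture still matches its prediction, with its end at row 88, so it hasn't moved. The fingertips show at row 240. That puts their ends about 30–35 mm behind the reported TCP, not at it. I'll open and go down using this measured offset, in stages and watching the force.

```bash
python3 -m crank '{"slide":[[0,0,0],[0,0,0],[0,0,0],[0,0,0],[0,0,0],[0,0,0],[0,0,0]],"twist":[0,0,0,0,0,0,0]}' 0
python3 - <<'E'
from h import *
go(468.9,-307.8,13,-15.95); snap('wrist','w4')
E
python3 -m crank '{"slide":[[0,0,0.015],[0,0,0.015],[0,0,0],[0,0,0],[0,0,0],[0,0,0]],"twist":[0,0,0,0,0,0]}'
python3 - <<'E'
from h import *
go(468.9,-307.8,13,-15.95); snap('wrist','w5');snap('scene','s5')
crop('s5',130,100,220,190,7,'c_s5')
E
```

```text
time: 5.65
tool_pos: [468.5, -307.6, 42.9]
tcp_rot: [180.0, -0.0, -16.0]
ft_force: [-0.4, -1.2, 0.1]
finger_gap: 85.3
tcp [ 468.5 -307.6   42.9] [180.    -0.   -15.97] gap 85.3 t 5.65 F [-0.4 -1.2  0.1]
slide mm [ 0.4  0.1 29.9] twist rad -0.0004 (slide in present axes)
time: 6.3
tool_pos: [469.0, -307.9, 13.4]
tcp_rot: [180.0, -0.0, -16.0]
ft_force: [-0.0, -0.1, -0.8]
finger_gap: 85.3
tcp [ 469.  -307.9   13.4] [ 1.7998e+02 -5.0000e-02 -1.5970e+01] gap 85.3 t 6.3 F [-0.  -0.1 -0.8]
slide mm [-0.1 -0.1  0.4] twist rad -0.0003 (slide in present axes)
```

View pics/w5.png

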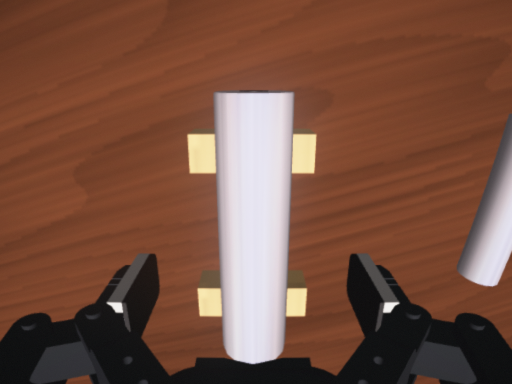

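View pics/c_s5.png

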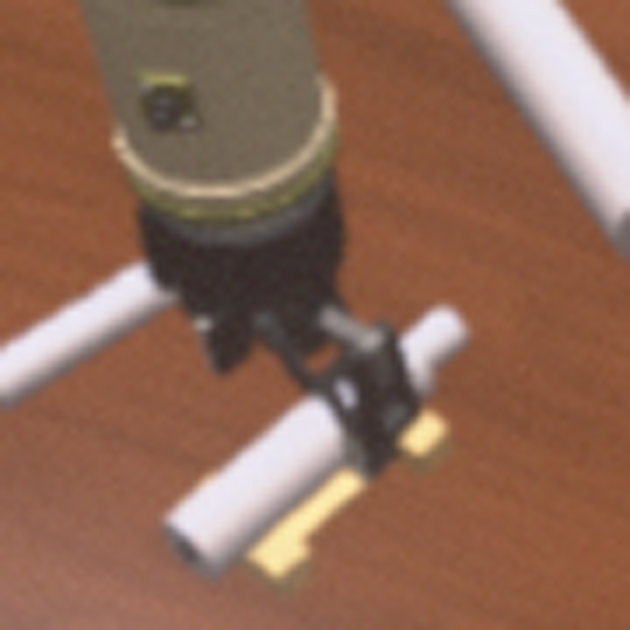

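Run:
```python
from h import *
d=load('s5');R=rpy(d['tcp_rot']);T=d['tool_pos']
for h in(0,-15,-30,-45,-60):
  for y in(-43,-53):
    print(h,y,[tuple(np.round((np.array(proj(d,T+R@np.array([x,y,h])))-[130,100])*7)) for x in(-11,0,11)])
```

```text
0 -43 [(np.float64(397.0), np.float64(499.0)), (np.float64(380.0), np.float64(514.0)), (np.float64(363.0), np.float64(529.0))]
0 -53 [(np.float64(412.0), np.float64(511.0)), (np.float64(395.0), np.float64(526.0)), (np.float64(378.0), np.float64(541.0))]
-15 -43 [(np.float64(392.0), np.float64(480.0)), (np.float64(375.0), np.float64(495.0)), (np.float64(358.0), np.float64(510.0))]
-15 -53 [(np.float64(408.0), np.float64(491.0)), (np.float64(391.0), np.float64(507.0)), (np.float64(373.0), np.float64(522.0))]
-30 -43 [(np.float64(388.0), np.float64(461.0)), (np.float64(370.0), np.float64(476.0)), (np.float64(353.0), np.float64(491.0))]
-30 -53 [(np.float64(403.0), np.float64(472.0)), (np.float64(386.0), np.float64(487.0)), (np.float64(369.0), np.float64(502.0))]
-45 -43 [(np.float64(383.0), np.float64(441.0)), (np.float64(366.0), np.float64(456.0)), (np.float64(348.0), np.float64(471.0))]
-45 -53 [(np.float64(399.0), np.float64(452.0)), (np.float64(382.0), np.float64(467.0)), (np.float64(364.0), np.float64(483.0))]
-60 -43 [(np.float64(379.0), np.float64(420.0)), (np.float64(361.0), np.float64(435.0)), (np.float64(343.0), np.float64(451.0))]
-60 -53 [(np.float64(395.0), np.float64(432.0)), (np.float64(377.0), np.float64(447.0)), (np.float64(359.0), np.float64(463.0))]
```

The scene view agrees: the open finger's lower front corner, at crop (375,475), fits 48–50 mm behind the reported TCP. That is about 35 mm when shut. The jaws span the middle of the bar, so I'll go down to a TCP reading of about -21.

```bash
python3 -m crank '{"slide":[[0,0,0.01],[0,0,0.01],[0,0,0],[0,0,0],[0,0,0]],"twist":[0,0,0,0,0]}'
python3 -m crank '{"slide":[[0,0,0.007],[0,0,0.007],[0,0,0],[0,0,0],[0,0,0]],"twist":[0,0,0,0,0]}'
python3 - <<'E'
from h import *
go(468.9,-307.8,-21,-15.95); snap('wrist','w6');snap('scene','s6')
crop('s6',130,100,220,190,7,'c_s6')
E
```

```text
time: 6.9
tool_pos: [468.6, -307.6, -7.1]
tcp_rot: [-180.0, 0.0, -16.0]
ft_force: [-0.4, 0.2, -0.5]
finger_gap: 85.7
time: 7.4
tool_pos: [468.6, -307.7, -21.0]
tcp_rot: [180.0, -0.0, -16.0]
ft_force: [0.4, -0.4, 1.0]
finger_gap: 85.4
tcp [ 468.6 -307.7  -21. ] [ 1.800e+02 -1.000e-02 -1.597e+01] gap 85.4 t 7.4 F [ 0.4 -0.4  1. ]
slide mm [ 0.3  0.  -0. ] twist rad -0.0003 (slide in present axes)
```

View pics/w6.png

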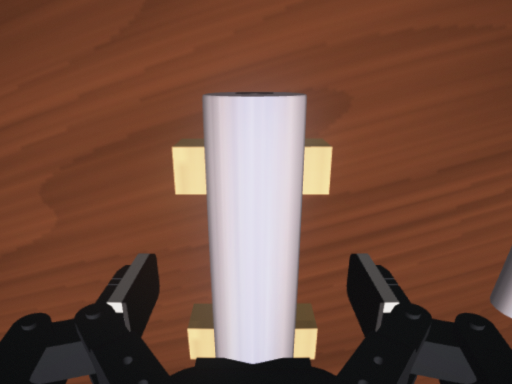

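View pics/c_s6.png

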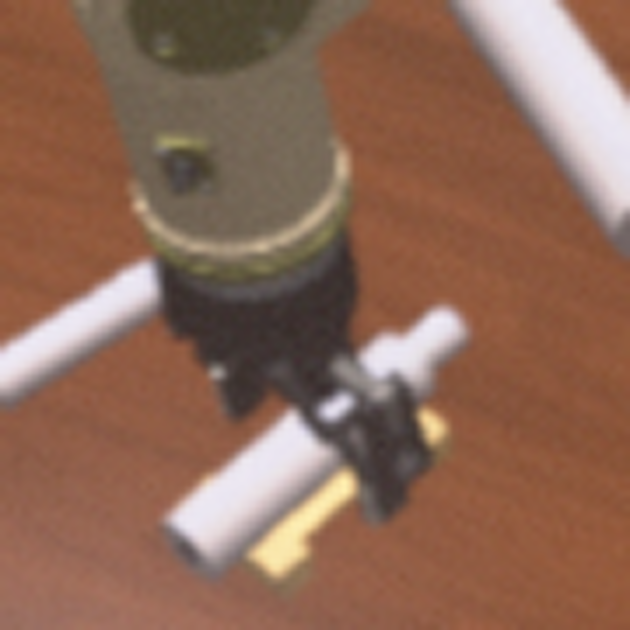

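No contact, and the fingers straddle the bar with the saddles clear. Closing.

```bash
python3 -m crank '{"slide":[[0,0,0],[0,0,0],[0,0,0],[0,0,0],[0,0,0],[0,0,0],[0,0,0],[0,0,0]],"twist":[0,0,0,0,0,0,0,0]}' 1 70
python3 - <<'E'
from h import *
go(468.9,-307.8,-21,-15.95); snap('wrist','w7')
E
```

```text
time: 8.3
tool_pos: [468.7, -308.1, -20.6]
tcp_rot: [180.0, -0.0, -16.0]
ft_force: [-2.7, -0.4, 5.6]
finger_gap: 34.1
tcp [ 468.7 -308.1  -20.6] [ 1.7997e+02 -3.0000e-02 -1.5970e+01] gap 34.1 t 8.3 F [-2.7 -0.4  5.6]
slide mm [ 0.1 -0.3  0.4] twist rad -0.0004 (slide in present axes)
```

View pics/w7.png

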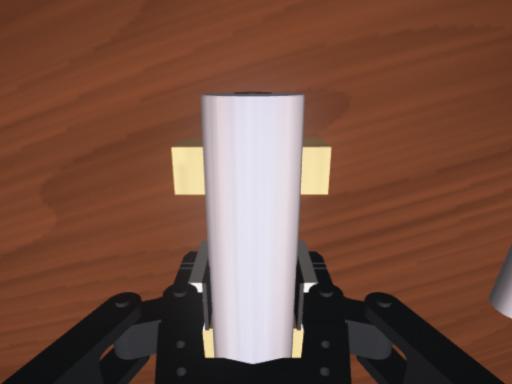

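```bash
python3 -m crank '{"slide":[[0,0,-0.002],[0,0,-0.004],[0,0,-0.004],[0,0,0],[0,0,0],[0,0,0]],"twist":[0,0,0,0,0,0]}'
python3 - <<'E'
from h import *
go(468.9,-307.8,-21,-15.95); snap('wrist','w8');snap('scene','s8')
crop('s8',130,100,220,190,7,'c_s8')
E
```

```text
time: 8.95
tool_pos: [468.4, -307.4, -11.4]
tcp_rot: [-180.0, 0.0, -16.0]
ft_force: [-0.2, 0.2, -6.3]
finger_gap: 34.4
tcp [ 468.4 -307.4  -11.4] [-1.7999e+02  2.0000e-02 -1.5970e+01] gap 34.4 t 8.95 F [-0.2  0.2 -6.3]
slide mm [0.6 0.2 9.6] twist rad -0.0003 (slide in present axes)
```

View pics/w8.png

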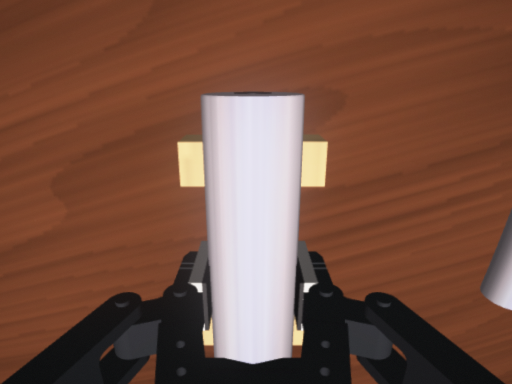

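View pics/c_s8.png

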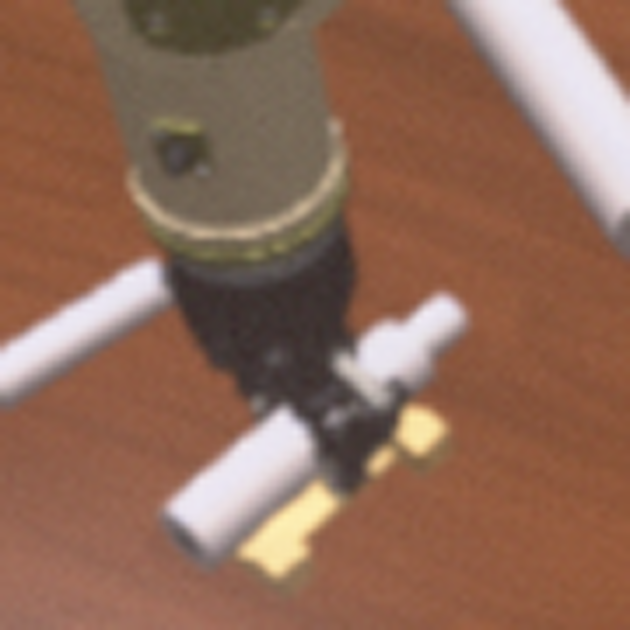

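The bar is held and level. Fz is -6.3 N, and the bar keeps the same place in the wrist view while the rest recedes. Now I'll carry it up and across, to a spot beside the fixture where the wrist camera can see the fixture past the bar.

```bash
python3 -m crank '{"slide":[[0,0,-0.01],[0,0,-0.02],[0,0,-0.025],[0,0,-0.025],[0,0,-0.025],[0,0,-0.02],[0,0,-0.01],[0,0,-0.005]],"twist":[0,0,0,0,0,0,0,0]}'
python3 -m crank '{"slide":[[-0.004,-0.015,0],[-0.007,-0.03,0],[-0.009,-0.04,0],[-0.009,-0.04,0],[-0.009,-0.04,0],[-0.009,-0.04,0],[-0.009,-0.04,0],[-0.0065,-0.03,0]],"twist":[0,0,0,0,0,0,0,0]}'
python3 -m crank '{"slide":[[-0.003,-0.012,0],[0,0,0],[0,0,0],[0,0,0],[0,0,0]],"twist":[0,0,0,0,0]}'
python3 - <<'E'
from h import *
go(484.5,-13.5,130,-16); snap('wrist','w9')
E
```

```text
time: 9.85
tool_pos: [469.1, -308.1, 130.5]
tcp_rot: [179.9, -0.1, -16.0]
ft_force: [0.5, -0.2, -7.3]
finger_gap: 34.3
time: 10.65
tool_pos: [482.5, -22.9, 127.4]
tcp_rot: [-180.0, 0.2, -15.9]
ft_force: [0.7, -0.3, -6.5]
finger_gap: 34.7
time: 11.15
tool_pos: [484.4, -14.7, 128.7]
tcp_rot: [180.0, 0.0, -16.1]
ft_force: [-1.0, -0.0, -6.9]
finger_gap: 34.5
tcp [484.4 -14.7 128.7] [ 1.7999e+02  2.0000e-02 -1.6060e+01] gap 34.5 t 11.15 F [-1.  -0.  -6.9]
slide mm [-0.2 -1.1 -1.3] twist rad -0.001 (slide in present axes)
```

View pics/w9.png

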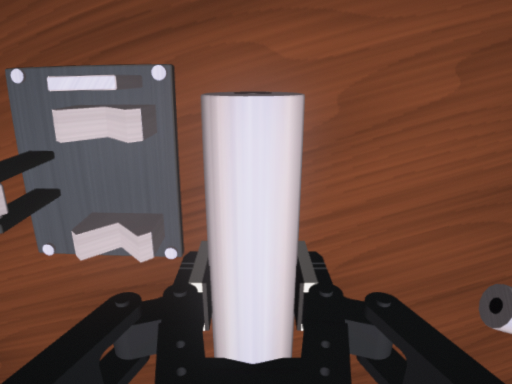

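Run:
```python
from h import *
crop('w9',0,55,195,270,4,'a')
a=cv2.imread('pics/a.png');print(a.shape)
crop('w9',0,55,190,160,4,'c_w9a');crop('w9',20,200,190,270,4,'c_w9b');crop('w9',190,85,320,125,6,'c_w9c')
```

```text
(860, 780, 3)
```

View pics/c_w9a.png

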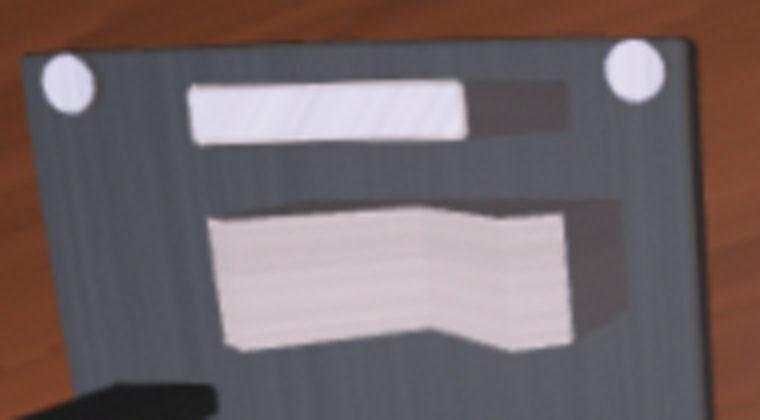

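View pics/c_w9b.png

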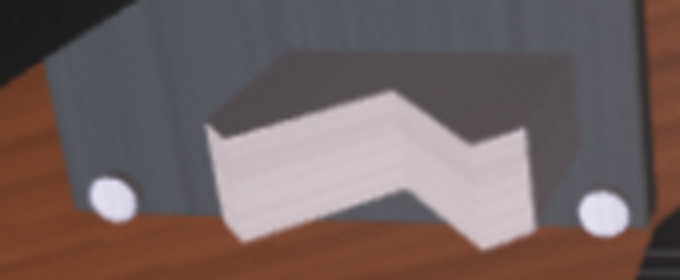

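View pics/c_w9c.png

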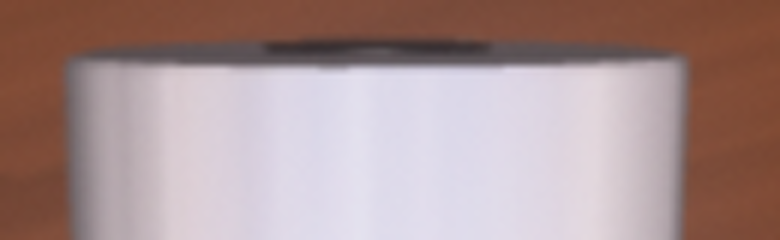

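```bash
cat > m2.py <<'E'
from h import *
from scipy.optimize import least_squares
d=load('w9');a=lambda u,v:(u/4,55+v/4);b=lambda u,v:(20+u/4,200+v/4);c=lambda u,v:(190+u/6,85+v/6)
obs=[(a(187,87),86,25,70),(a(461,80),86,-25,70),(a(467,138),76,-25,70),(a(196,145),76,25,70),
(a(207,217),62,34.5,60),(a(425,206),62,0,34.5),(a(503,216),62,-26,60),(a(563,213),62,-34.5,60),
(a(226,343),38,34.5,60),(a(243,352),38,26,60),(a(430,328),38,0,34.5),(a(513,352),38,-26,60),(a(573,343),38,-34.5,60),
(b(206,125),-38,34.5,60),(b(224,138),-38,26,60),(b(392,91),-38,0,34.5),(b(472,145),-38,-26,60),(b(524,128),-38,-34.5,60),
(b(227,220),-62,34.5,60),(b(243,242),-62,26,60),(b(405,188),-62,0,34.5),(b(484,249),-62,-26,60),(b(535,231),-62,-34.5,60),
(a(685,38),95,-50,12),(a(22,55),95,100,12)]
def w(p,q):
    C,s=np.cos(p[2]),np.sin(p[2]);return p[0]+C*q[0]-s*q[1],p[1]+s*q[0]+C*q[1],q[2]+(p[3] if len(p)>3 else 0)
f=lambda p:np.ravel([np.subtract(proj(d,w(p,o[1:])),o[0]) for o in obs])
for p0 in([516,97,-.28],[516,97,-.28,0]):
    s=least_squares(f,p0,loss='soft_l1');print(s.x,np.degrees(s.x[2]));print(np.round(f(s.x).reshape(-1,2),1).tolist())
for z in(178,181,184):
    L=atz(d,*c(68,62),z);R=atz(d,*c(686,62),z);print(z,(L+R)/2,np.linalg.norm(L-R))
E
python3 m2.py
```

```text
[ 5.17207484e+02  9.83681452e+01 -2.93502450e-01] -16.816451650419594
[[-0.0, -0.5], [1.1, -0.5], [0.9, 0.2], [-0.4, -0.2], [-4.8, 0.9], [-0.5, 0.0], [0.3, 0.2], [-3.1, 0.9], [-4.7, 1.6], [1.5, -0.7], [1.4, -0.6], [0.8, -0.8], [-2.9, 1.5], [-3.9, 2.5], [1.3, -0.5], [1.2, -0.7], [0.8, -0.7], [-1.9, 3.7], [-4.2, 4.3], [1.3, -0.8], [1.2, -0.7], [0.8, -0.8], [-1.9, 4.0], [0.9, -0.9], [-1.0, -0.4]]
[ 5.17243039e+02  9.91052454e+01 -2.92871767e-01 -1.65322232e+00] -16.780316179778023
[[0.3, -0.2], [0.9, -0.2], [0.7, 0.4], [-0.0, 0.0], [-4.4, 1.0], [-0.5, 0.1], [0.1, 0.2], [-3.4, 0.9], [-4.4, 1.5], [1.8, -0.9], [1.4, -0.7], [0.6, -1.0], [-3.2, 1.3], [-3.7, 1.8], [1.5, -1.1], [1.1, -1.2], [0.6, -1.5], [-2.1, 3.0], [-4.0, 3.5], [1.4, -1.7], [1.1, -1.4], [0.6, -1.7], [-2.1, 3.1], [0.4, -0.7], [-0.5, -0.1]]
178 [557.58683629 -35.82428461 178.        ] 37.02046519962059
181 [557.71853258 -35.86211714 181.        ] 36.123592577766864
184 [557.85022888 -35.89994967 184.        ] 35.226719955913104
```

```bash
sed -i 's/^f=lambda/obs=[o for o in obs if abs(o[2])!=34.5]\nf=lambda/' m2.py; python3 m2.py
```

```text
[ 5.17050708e+02  9.91897043e+01 -2.97246990e-01] -17.030997993160682
[[-0.5, -0.0], [0.5, 0.2], [0.3, 0.9], [-0.9, 0.3], [-1.0, 0.5], [-0.3, 0.9], [0.8, -0.3], [0.8, -0.1], [0.1, -0.1], [0.3, -0.2], [0.3, -0.3], [-0.2, -0.2], [0.2, -0.6], [0.2, -0.4], [-0.3, -0.3], [0.4, -0.2], [-1.4, -0.4]]
[ 5.17068985e+02  9.90192308e+01 -2.97243503e-01  3.67766196e-01] -17.03079823626183
[[-0.6, -0.1], [0.5, 0.1], [0.3, 0.9], [-1.0, 0.2], [-1.0, 0.5], [-0.3, 0.8], [0.7, -0.3], [0.8, -0.1], [0.1, -0.1], [0.3, -0.0], [0.3, -0.2], [-0.2, -0.1], [0.2, -0.4], [0.2, -0.2], [-0.2, -0.2], [0.5, -0.3], [-1.6, -0.5]]
178 [557.58683629 -35.82428461 178.        ] 37.02046519962059
181 [557.71853258 -35.86211714 181.        ] 36.123592577766864
184 [557.85022888 -35.89994967 184.        ] 35.226719955913104
```

```bash
python3 -m crank '{"slide":[[-0.0014,-0.02,0],[-0.002,-0.035,0],[-0.002,-0.035,0],[0,-0.02,0],[0,-0.0084,0],[0,0,0],[0,0,0],[0,0,0]],"twist":[0.003,0.003,0.003,0.004,0,0,0,0]}'
python3 -m crank '{"slide":[[0,0,0.015],[0,0,0.02],[0,0,0.015],[0,0,0.004],[0,0,0],[0,0,0],[0,0,0]],"twist":[0,0,0,0,0,0,0]}'
python3 - <<'E'
from h import *
go(512,100.6,75,-16.8); snap('wrist','w10');snap('scene','s10')
crop('s10',200,140,380,290,4,'c_s10')
E
```

```text
time: 12.0
tool_pos: [512.3, 100.3, 128.8]
tcp_rot: [180.0, 0.0, -16.8]
ft_force: [0.3, -0.8, -7.0]
finger_gap: 34.3
time: 12.7
tool_pos: [513.4, 101.6, 76.0]
tcp_rot: [-180.0, -0.1, -16.7]
ft_force: [0.3, -0.2, -7.1]
finger_gap: 34.2
tcp [513.4 101.6  76. ] [-1.7996e+02 -1.0000e-01 -1.6710e+01] gap 34.2 t 12.7 F [ 0.3 -0.2 -7.1]
slide mm [-1.1  1.3  1. ] twist rad 0.0016 (slide in present axes)
```

View pics/w10.png

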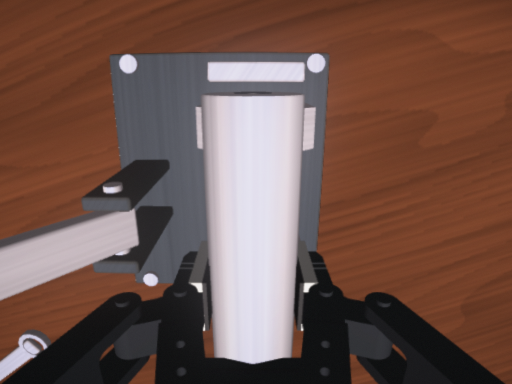

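View pics/c_s10.png

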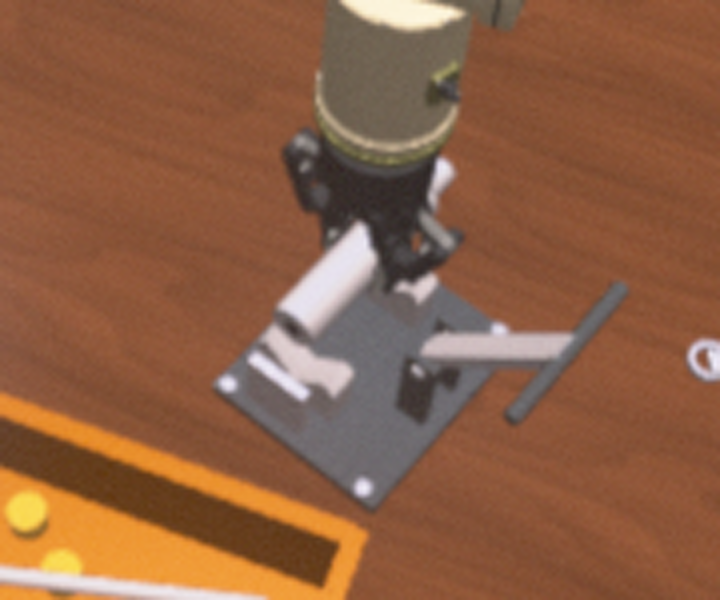

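Run:
```python
from h import *
crop('w10',100,45,335,160,3.4,'c_w10')
```

```text
(no output)
```

View pics/c_w10.png

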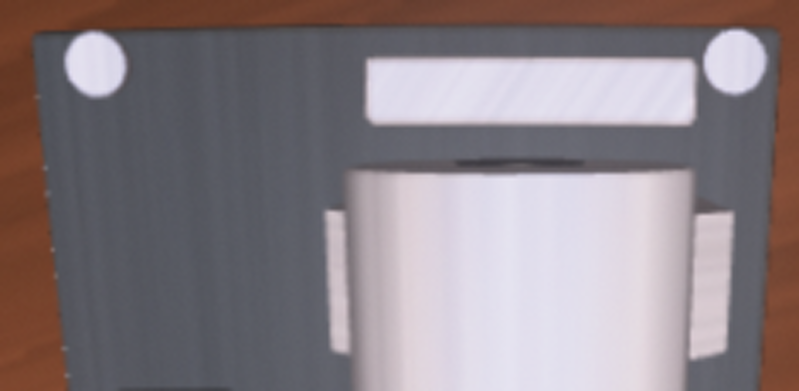

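```bash
cat > m3.py <<'E'
from h import *
from scipy.optimize import least_squares
d=load('w10');a=lambda u,v:(100+u/3.4,45+v/3.4)
obs=[(a(367,58),86,25,70),(a(695,58),86,-25,70),(a(694,124),76,-25,70),(a(369,122),76,25,70),(a(36,33),95,100,12),(a(778,30),95,-50,12)]
def w(p,q):
    C,s=np.cos(p[2]),np.sin(p[2]);return p[0]+C*q[0]-s*q[1],p[1]+s*q[0]+C*q[1],q[2]
f=lambda p:np.ravel([np.subtract(proj(d,w(p,o[1:])),o[0]) for o in obs])
s=least_squares(f,[516,97,-.28]);p=s.x;print(p,np.degrees(p[2]));print(np.round(f(p).reshape(-1,2),1).tolist())
z=d['tool_pos'][2]+52.5
E=(atz(d,*a(347,172),z)+atz(d,*a(694,172),z))/2
print('end',E, np.linalg.norm(atz(d,*a(347,172),z)-atz(d,*a(694,172),z)))
C,S=np.cos(p[2]),np.sin(p[2]);v=E[:2]-p[:2];print('bar end in fixture',C*v[0]+S*v[1],-S*v[0]+C*v[1])
v=d['tool_pos'][:2]-p[:2];print('tcp in fixture',C*v[0]+S*v[1],-S*v[0]+C*v[1])
E
python3 m3.py
```

```text
[ 5.17088911e+02  9.87209280e+01 -2.94427971e-01] -16.86948013149285
[[-0.8, -0.4], [1.2, -0.1], [0.7, 0.7], [-0.8, 1.1], [-2.2, -0.4], [1.5, -0.9]]
end [586.26867338  79.46400558 128.51192343] 35.78067948482077
bar end in fixture 71.79105367157885 1.6471828676636413
tcp in fixture -4.3424602998824104 1.6641973521006188
```

```bash
python3 -m crank '{"slide":[[0,0,0.01],[0,0,0.015],[0,0,0.015],[0,0,0.01],[0,0,0.005],[0,0,0],[0,0,0],[0,0,0]],"twist":[0,0,0,0,0,0,0,0]}'
python3 - <<'E'
from h import *
go(517.07,98.9,7.5,-16.9); snap('wrist','w11')
crop('w11',100,45,335,160,3.4,'c_w11')
E
```

```text
time: 13.6
tool_pos: [513.3, 101.6, 20.7]
tcp_rot: [-180.0, -0.1, -16.7]
ft_force: [0.3, -0.4, -5.5]
finger_gap: 34.3
tcp [513.3 101.6  20.7] [-1.7997e+02 -8.0000e-02 -1.6710e+01] gap 34.3 t 13.6 F [ 0.3 -0.4 -5.5]
slide mm [ 4.4  1.5 13.2] twist rad 0.0033 (slide in present axes)
```

View pics/c_w11.png

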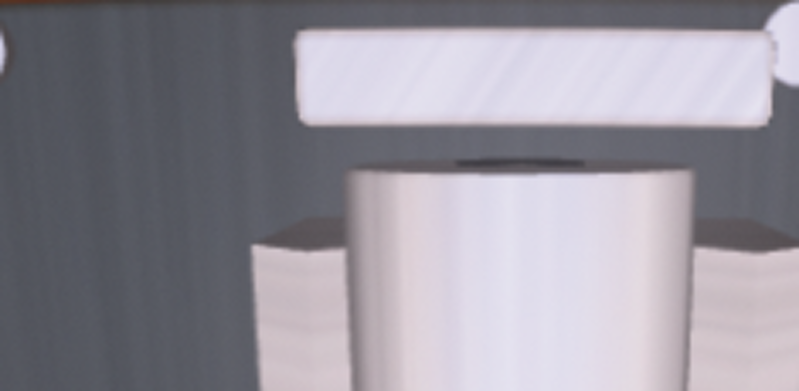

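```bash
python3 -m crank '{"slide":[[0,0.0015,0],[0,0,0.004],[0,0,0.004],[0,0,0],[0,0,0],[0,0,0]],"twist":[0.003,0,0,0,0,0]}'
python3 -m crank '{"slide":[[0,0,0.001],[0,0,0.001],[0,0,0.001],[0,0,0],[0,0,0]],"twist":[0,0,0,0,0]}'
python3 - <<'E'
from h import *
go(517.07,98.9,7.5,-16.9); snap('wrist','w12')
crop('w12',100,45,335,160,3.4,'c_w12')
E
```

```text
time: 14.25
tool_pos: [512.1, 100.1, 11.9]
tcp_rot: [180.0, 0.0, -16.9]
ft_force: [0.7, 0.1, -6.3]
finger_gap: 34.3
time: 14.75
tool_pos: [512.0, 100.0, 8.8]
tcp_rot: [180.0, 0.0, -16.9]
ft_force: [-0.1, 0.5, -6.5]
finger_gap: 34.1
tcp [512.  100.    8.8] [ 1.800e+02  1.000e-02 -1.689e+01] gap 34.1 t 14.75 F [-0.1  0.5 -6.5]
slide mm [ 5.2 -0.4  1.3] twist rad 0.0002 (slide in present axes)
```

View pics/c_w12.png

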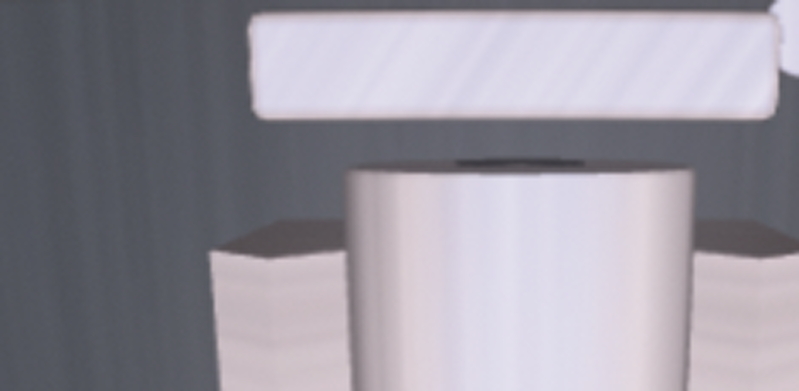

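```bash
python3 -m crank '{"slide":[[0,-0.0005,0.001],[0,0,0],[0,0,0],[0,0,0]],"twist":[0,0,0,0]}'
python3 -m crank '{"slide":[[0,0,0.001],[0,0,0],[0,0,0]],"twist":[0,0,0]}'
python3 -m crank '{"slide":[[0,0,0.001],[0,0,0],[0,0,0]],"twist":[0,0,0]}'
```

```text
time: 15.2
tool_pos: [512.2, 100.5, 7.9]
tcp_rot: [-180.0, -0.0, -16.9]
ft_force: [-0.4, -0.0, -6.9]
finger_gap: 34.6
time: 15.5
tool_pos: [512.4, 100.5, 7.4]
tcp_rot: [-180.0, -0.0, -16.9]
ft_force: [-4.3, 0.1, 2.1]
finger_gap: 34.5
time: 15.8
tool_pos: [512.5, 100.6, 7.3]
tcp_rot: [-180.0, -0.0, -16.9]
ft_force: [-9.4, -1.5, 12.9]
finger_gap: 34.2
```

```bash
python3 -m crank '{"slide":[[0,0,-0.0015],[0.002,0,0],[0.0015,0,0],[0,0,0],[0,0,0]],"twist":[0,0,0,0,0]}'
python3 -m crank '{"slide":[[0.001,0,0],[0,0,0],[0,0,0]],"twist":[0,0,0]}'
python3 -m crank '{"slide":[[0.001,0,0],[0,0,0],[0,0,0]],"twist":[0,0,0]}'
```

```text
time: 16.3
tool_pos: [513.4, 100.2, 7.3]
tcp_rot: [180.0, 0.3, -16.9]
ft_force: [-15.5, 3.1, 10.7]
finger_gap: 34.5
time: 16.6
tool_pos: [513.4, 100.2, 7.3]
tcp_rot: [180.0, 0.4, -16.9]
ft_force: [-20.1, 4.4, 16.0]
finger_gap: 34.6
time: 16.9
tool_pos: [513.5, 100.2, 7.2]
tcp_rot: [179.9, 0.5, -16.9]
ft_force: [-23.9, 5.1, 19.1]
finger_gap: 34.1
```

Run:
```python
from h import *
go(517.07,98.9,7.5,-16.9); snap('wrist','w13')
crop('w13',100,45,335,160,3.4,'c_w13')
```

```text
tcp [513.5 100.2   7.2] [179.94   0.48 -16.86] gap 34.1 t 16.9 F [-23.9   5.1  19.1]
slide mm [ 3.8  0.2 -0.3] twist rad 0.0007 (slide in present axes)
```

View pics/c_w13.png

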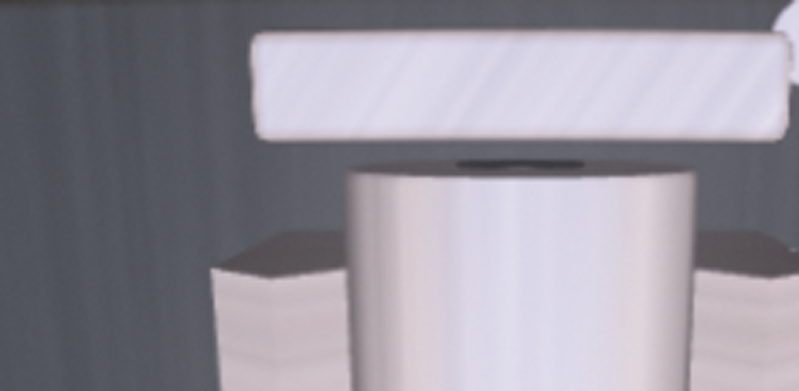

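View pics/w13.png

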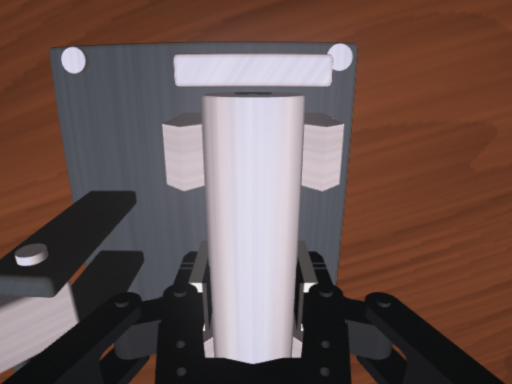

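Forward travel is blocked by friction in the Vs, not by the stop: there is still a gap of about 3 mm at rows 140–172 of the crop. I'll unload vertically and try again.

```bash
python3 -m crank '{"slide":[[-0.002,0,-0.001],[0,0,-0.001],[0,0,-0.001],[0,0,0],[0,0,0],[0,0,0]],"twist":[0,0,0,0,0,0]}'
python3 -m crank '{"slide":[[0,0,-0.001],[0,0,0],[0,0,0],[0,0,0]],"twist":[0,0,0,0]}'
```

```text
time: 17.55
tool_pos: [515.6, 99.4, 10.3]
tcp_rot: [180.0, 0.0, -16.9]
ft_force: [-0.2, -0.5, -6.0]
finger_gap: 34.2
time: 17.95
tool_pos: [515.6, 99.5, 11.4]
tcp_rot: [-180.0, -0.0, -16.9]
ft_force: [0.0, 0.5, -7.0]
finger_gap: 34.3
```

```bash
python3 -m crank '{"slide":[[0.0008,0,0.001],[0,0,0],[0,0,0],[0,0,0]],"twist":[0,0,0,0]}'
python3 -m crank '{"slide":[[0.0007,0,0],[0,0,0],[0,0,0]],"twist":[0,0,0]}'
python3 - <<'E'
from h import *
go(517.07,98.9,7.5,-16.9); snap('wrist','w14')
crop('w14',100,45,335,160,3.4,'c_w14')
E
```

```text
time: 18.35
tool_pos: [516.3, 99.3, 10.4]
tcp_rot: [-180.0, -0.0, -16.9]
ft_force: [-0.7, 1.3, -6.3]
finger_gap: 34.3
time: 18.65
tool_pos: [516.3, 99.3, 10.1]
tcp_rot: [180.0, 0.1, -16.9]
ft_force: [-4.3, 1.0, -5.0]
finger_gap: 34.2
tcp [516.3  99.3  10.1] [ 1.7999e+02  7.0000e-02 -1.6880e+01] gap 34.2 t 18.65 F [-4.3  1.  -5. ]
slide mm [0.8 0.1 2.6] twist rad 0.0003 (slide in present axes)
```

View pics/c_w14.png

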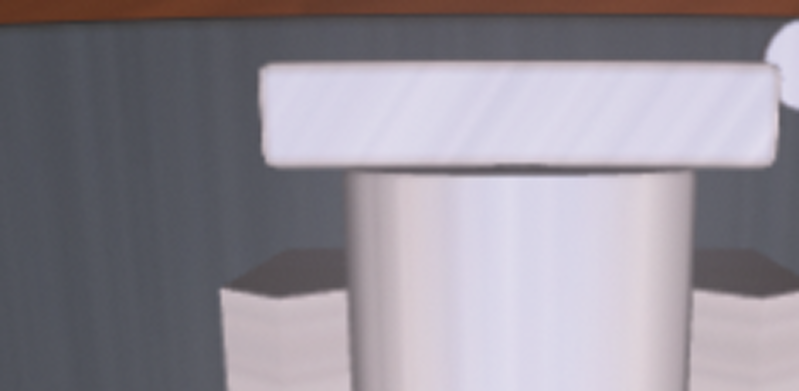

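The plain end now touches the stop: Fx is -4.3 N and the gap in the picture has closed. Lowering the last 3 mm.

```bash
python3 -m crank '{"slide":[[-0.0005,0,0],[0,0,0.001],[0,0,0.001],[0,0,0],[0,0,0]],"twist":[0,0,0,0,0]}'
python3 -m crank '{"slide":[[0,0,0.0007],[0,0,0],[0,0,0],[0,0,0]],"twist":[0,0,0,0]}'
```

```text
time: 19.2
tool_pos: [516.4, 99.3, 8.4]
tcp_rot: [180.0, 0.0, -16.9]
ft_force: [-5.5, 1.2, -4.4]
finger_gap: 34.5
time: 19.6
tool_pos: [516.4, 99.4, 7.9]
tcp_rot: [-180.0, 0.0, -16.9]
ft_force: [-6.3, 2.1, -2.5]
finger_gap: 34.3
```

```bash
python3 -m crank '{"slide":[[0,0,0.0007],[0,0,0],[0,0,0],[0,0,0]],"twist":[0,0,0,0]}'
```

```text
time: 20.0
tool_pos: [516.4, 99.4, 7.6]
tcp_rot: [-180.0, 0.0, -16.9]
ft_force: [-7.9, 1.1, 1.7]
finger_gap: 34.0
```

```bash
python3 -m crank '{"slide":[[0,0,0],[0,0,0],[0,0,0],[0,0,0],[0,0,0]],"twist":[0,0,0,0,0]}' 0.35
python3 - <<'E'
from h import *
go(517.07,98.9,7.5,-16.9); snap('wrist','w15')
E
```

```text
time: 20.5
tool_pos: [517.0, 99.2, 7.3]
tcp_rot: [-180.0, -0.0, -16.9]
ft_force: [-0.4, -0.5, -0.4]
finger_gap: 55.3
tcp [517.   99.2   7.3] [-1.7999e+02 -4.0000e-02 -1.6890e+01] gap 55.3 t 20.5 F [-0.4 -0.5 -0.4]
slide mm [ 0.2  0.2 -0.2] twist rad 0.0002 (slide in present axes)
```

View pics/w15.png

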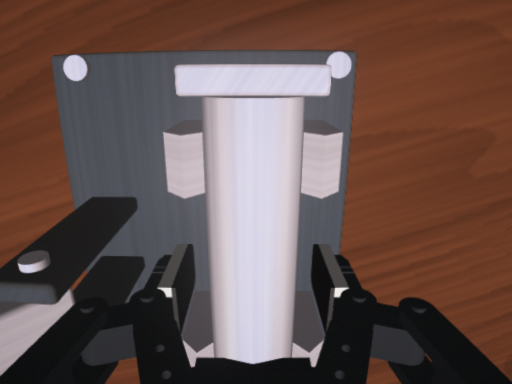

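Bar released: it lies against the stop, the fingers stand clear of it on both sides, and the force reads zero. I'll rise and move to look at the bar and the strap handle.

```bash
python3 -m crank '{"slide":[[0,0,-0.01],[0,0,-0.02],[0,0,-0.035],[0,0,-0.04],[0,0,-0.04],[0,0,-0.035],[0,0,-0.015],[0,0,0]],"twist":[0,0,0,0,0,0,0,0]}'
python3 -m crank '{"slide":[[-0.007,-0.03,0],[-0.01,-0.04,0],[-0.01,-0.04,0],[-0.01,-0.04,0],[0,0,0],[0,0,0],[0,0,0]],"twist":[0,0,0,0,0,0,0]}' 0.35
python3 - <<'E'
from h import *
go(517.07,98.9,7.5,-16.9); snap('wrist','w16');snap('top','t16')
crop('t16',150,135,260,220,7,'c_t16')
E
```

```text
time: 21.35
tool_pos: [518.3, 99.4, 205.3]
tcp_rot: [-179.9, -0.3, -16.9]
ft_force: [0.9, 0.5, -0.5]
finger_gap: 55.6
time: 22.05
tool_pos: [523.9, 252.5, 200.2]
tcp_rot: [179.9, 0.1, -16.9]
ft_force: [-0.2, -0.3, 1.3]
finger_gap: 55.3
tcp [523.9 252.5 200.2] [ 1.7988e+02  1.1000e-01 -1.6900e+01] gap 55.3 t 22.05 F [-0.2 -0.3  1.3]
slide mm [ 38.5 148.6 192.9] twist rad 0.0 (slide in present axes)
```

View pics/w16.png

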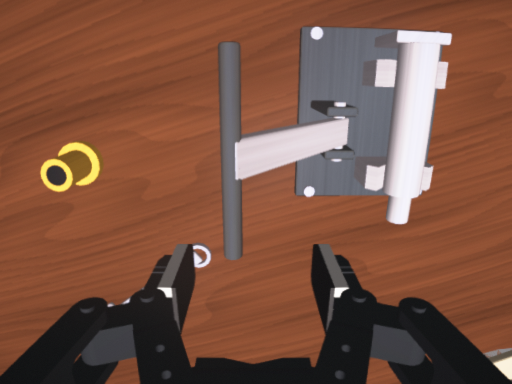

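View pics/c_t16.png

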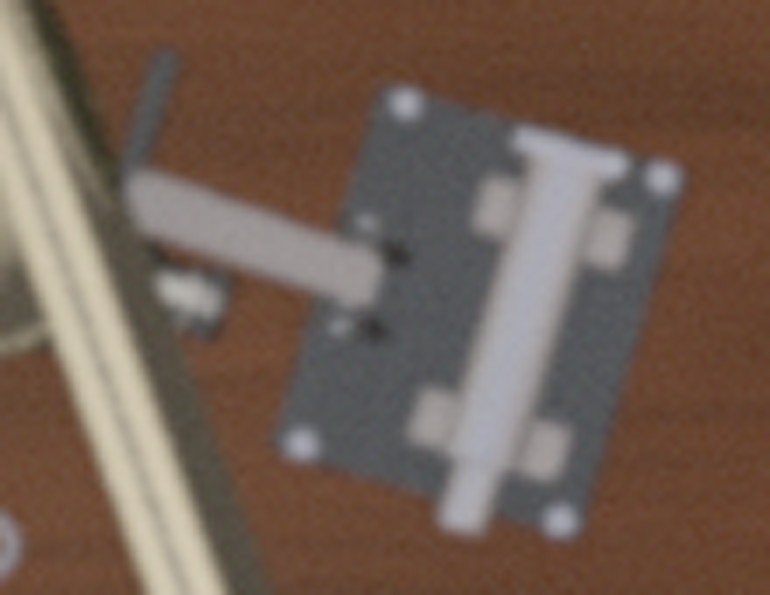

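The bar lies in both Vs, its plain end on the stop and its nose out at (403,210). The handle cross-bar runs from (229,43) to (233,257). Working out the strap angle and the handle in tool axes.

```bash
python3 - <<'E'
from h import *
from scipy.optimize import least_squares
d=load('w16');p=[517.07,98.9,np.radians(-16.9)]
def w(q):
    C,s=np.cos(p[2]),np.sin(p[2]);return np.array([p[0]+C*q[0]-s*q[1],p[1]+s*q[0]+C*q[1],q[2]])
H=lambda q,x:w((x,75-135*np.cos(q),84+135*np.sin(q)))
obs=[((229,43),62),((233,257),-62),((230.5,149),0)]
f=lambda q:np.ravel([np.subtract(proj(d,H(q[0],x)),o) for o,x in obs])
s=least_squares(f,[2.3]);print(s.x,np.round(s.fun,1))
s2=least_squares(lambda q:np.ravel([np.subtract(proj(d,H(q[0],x)+[q[1],q[2],0]),o) for o,x in obs]),[2.3,0,0]);print(s2.x,np.round(s2.fun,1))
s3=least_squares(lambda q:f(q)[::2],[2.3]);print('cols only',s3.x)
q=s.x[0];R=rpy(d['tcp_rot'])
print('handle x=-37 in tool',R.T@(H(q,-37)-d['tool_pos']), H(q,-37))
n=24
print(q)
E
python3 - <<'E'
from h import *
crop('w16',150,30,460,230,2.5,'c_w16')
E
```

```text
[2.26739475] [-0.9 -0.3 -0.4 -1.5 -0.1 10. ]
[ 2.27977695  0.93275943 -1.86242775] [-0.3 -3.   0.  -4.4  0.3  7.1]
cols only [2.26460701]
handle x=-37 in tool [  1.10587929 -12.68834847  12.62951475] [528.65050565 264.2939536  187.54893041]
2.2673947498844322
```

View pics/c_w16.png

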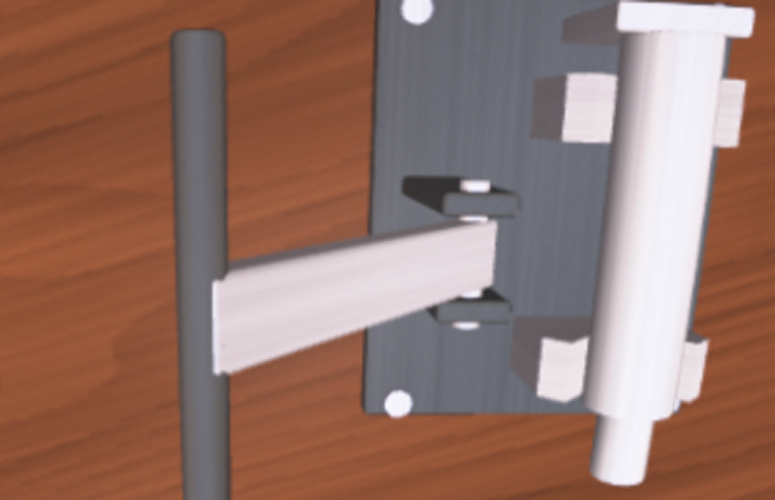

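```bash
python3 -m crank '{"slide":[[0.001,-0.0127,0],[0,0,0.015],[0,0,0.02],[0,0,0.015],[0,0,0.010],[0,0,0],[0,0,0],[0,0,0]],"twist":[0,0,0,0,0,0,0,0]}'
python3 - <<'E'
from h import *
go(528.7,264.3,140.5,-16.9); snap('wrist','w17')
E
```

```text
time: 22.95
tool_pos: [530.0, 265.6, 143.2]
tcp_rot: [-179.9, -0.1, -16.9]
ft_force: [0.7, 0.3, 0.2]
finger_gap: 55.8
tcp [530.  265.6 143.2] [-1.7994e+02 -8.0000e-02 -1.6890e+01] gap 55.8 t 22.95 F [0.7 0.3 0.2]
slide mm [-0.9  1.6  2.6] twist rad 0.0002 (slide in present axes)
```

View pics/w17.png

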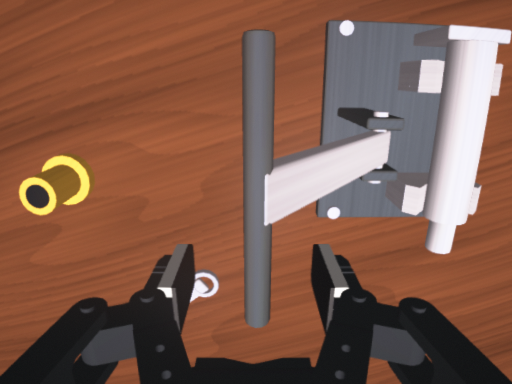

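```bash
python3 -m crank '{"slide":[[0,0.0015,0.004],[0,0,0.003],[0,0,0],[0,0,0]],"twist":[0,0,0,0]}'
python3 -m crank '{"slide":[[0,0,0],[0,0,0],[0,0,0],[0,0,0],[0,0,0],[0,0,0]],"twist":[0,0,0,0,0,0]}' 1 25
python3 - <<'E'
from h import *
go(528.7,264.3,140.5,-16.9); snap('wrist','w18')
E
```

```text
time: 23.4
tool_pos: [528.7, 263.8, 134.8]
tcp_rot: [180.0, 0.0, -16.9]
ft_force: [-0.3, 0.5, 0.1]
finger_gap: 55.5
time: 24.0
tool_pos: [528.9, 264.0, 135.1]
tcp_rot: [-180.0, -0.0, -16.9]
ft_force: [0.0, -0.2, -0.0]
finger_gap: 11.0
tcp [528.9 264.  135.1] [-1.7999e+02 -1.0000e-02 -1.6890e+01] gap 11.0 t 24.0 F [ 0.  -0.2 -0. ]
slide mm [-0.3 -0.3 -5.4] twist rad 0.0003 (slide in present axes)
```

View pics/w18.png

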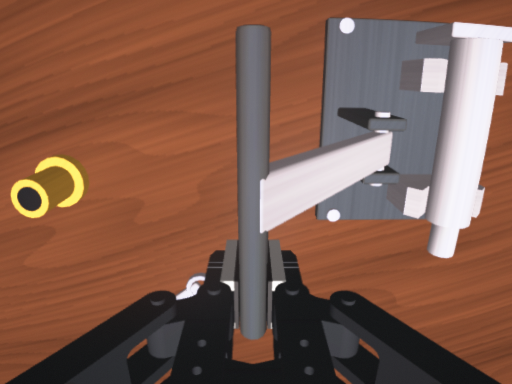

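The handle is pinched, gap 11.0 mm. Working out the arc in tool axes.

Run:
```python
import numpy as np
q=np.linspace(2.267,0.0,25)
Y=-135*np.cos(q);Z=135*np.sin(q)
for i in range(24): print(i//8,round(q[i+1],3),'[0,%.4f,%.4f]'%(-(Y[i+1]-Y[i])/1e3,-(Z[i+1]-Z[i])/1e3))
```

```text
0 2.173 [0,0.0102,-0.0077]
0 2.078 [0,0.0108,-0.0067]
0 1.984 [0,0.0114,-0.0057]
0 1.889 [0,0.0119,-0.0046]
0 1.795 [0,0.0123,-0.0034]
0 1.7 [0,0.0125,-0.0022]
0 1.606 [0,0.0127,-0.0010]
0 1.511 [0,0.0127,0.0002]
1 1.417 [0,0.0127,0.0014]
1 1.322 [0,0.0125,0.0025]
1 1.228 [0,0.0122,0.0037]
1 1.134 [0,0.0118,0.0048]
1 1.039 [0,0.0113,0.0059]
1 0.945 [0,0.0107,0.0070]
1 0.85 [0,0.0100,0.0080]
1 0.756 [0,0.0092,0.0089]
2 0.661 [0,0.0083,0.0097]
2 0.567 [0,0.0073,0.0104]
2 0.472 [0,0.0063,0.0111]
2 0.378 [0,0.0053,0.0116]
2 0.283 [0,0.0041,0.0121]
2 0.189 [0,0.0030,0.0124]
2 0.094 [0,0.0018,0.0126]
2 0.0 [0,0.0006,0.0127]
```

```bash
python3 -m crank '{"slide":[[0,0.0102,-0.0077],[0,0.0108,-0.0067],[0,0.0114,-0.0057],[0,0.0119,-0.0046],[0,0,0],[0,0,0]],"twist":[0,0,0,0,0,0]}'
python3 - <<'E'
from h import *
p=[517.07,98.9,np.radians(-16.9)]
q=1.889;Y=75-135*np.cos(q);C,S=np.cos(p[2]),np.sin(p[2])
print('expect',p[0]+C*-37-S*Y,p[1]+S*-37+C*Y,84+135*np.sin(q)-52.5)
snap('wrist','w19')
E
```

```text
time: 24.65
tool_pos: [516.3, 221.6, 161.5]
tcp_rot: [-179.9, -0.1, -16.9]
ft_force: [-2.8, 3.5, 8.0]
finger_gap: 11.1
expect 515.748724816133 221.82919263342137 159.72285833490417
```

View pics/w19.png

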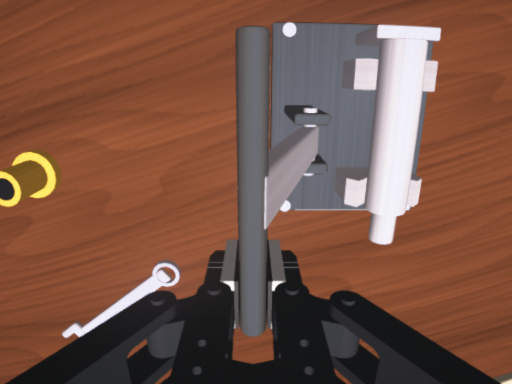

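The strap follows the pinch, forces are small, and the bar hasn't moved. Continuing.

```bash
python3 -m crank '{"slide":[[0,0.0123,-0.0034],[0,0.0125,-0.0022],[0,0.0127,-0.0010],[0,0.0127,0.0002],[0,0.0127,0.0014],[0,0.0125,0.0025],[0,0.0122,0.0037],[0,0,0]],"twist":[0,0,0,0,0,0,0,0]}'
python3 -m crank '{"slide":[[0,0.0118,0.0048],[0,0.0113,0.0059],[0,0.0107,0.0070],[0,0.0100,0.0080],[0,0.0092,0.0089],[0,0.0083,0.0097],[0,0,0],[0,0,0]],"twist":[0,0,0,0,0,0,0,0]}'
python3 - <<'E'
from h import *
p=[517.07,98.9,np.radians(-16.9)]
q=.661;Y=75-135*np.cos(q);C,S=np.cos(p[2]),np.sin(p[2])
print('expect',p[0]+C*-37-S*Y,p[1]+S*-37+C*Y,84+135*np.sin(q)-52.5)
snap('wrist','w20');snap('scene','s20')
crop('s20',200,140,380,290,4,'c_s20')
E
```

```text
time: 25.5
tool_pos: [489.8, 135.2, 157.7]
tcp_rot: [179.9, 0.0, -17.0]
ft_force: [0.2, -2.6, 3.0]
finger_gap: 10.9
time: 26.3
tool_pos: [472.2, 77.9, 112.9]
tcp_rot: [179.9, 0.1, -16.9]
ft_force: [2.7, -3.7, -0.8]
finger_gap: 10.9
expect 472.4915549791796 79.45308189418438 114.37738256450683
```

View pics/w20.png

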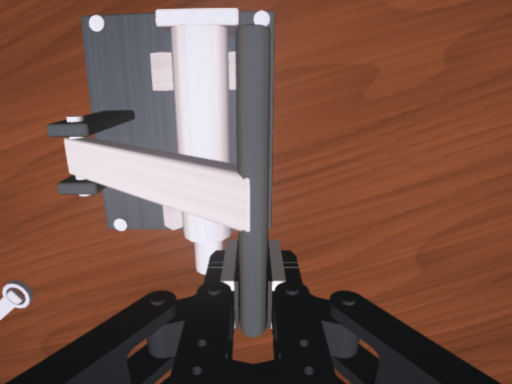

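View pics/c_s20.png

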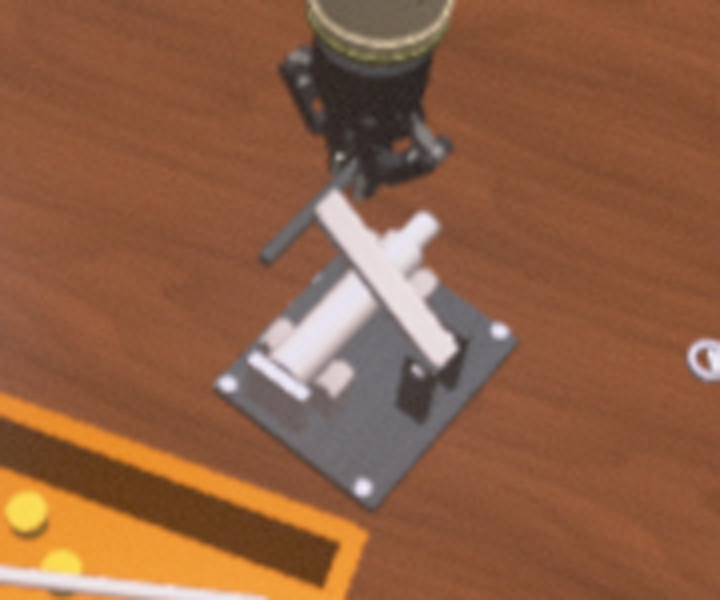

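```bash
python3 -m crank '{"slide":[[0,0.0073,0.0104],[0,0.0063,0.0111],[0,0.0053,0.0116],[0,0.0041,0.0121],[0,0.0030,0.0124],[0,0,0],[0,0,0]],"twist":[0,0,0,0,0,0,0]}'
python3 -m crank '{"slide":[[0,0.001,0.0065],[0,0.0008,0.0065],[0,0,0.004],[0,0,0],[0,0,0]],"twist":[0,0,0,0,0]}'
```

```text
time: 27.1
tool_pos: [465.0, 54.2, 55.2]
tcp_rot: [-180.0, 0.0, -16.9]
ft_force: [4.6, 2.1, -1.7]
finger_gap: 10.8
time: 27.6
tool_pos: [464.5, 52.5, 39.1]
tcp_rot: [180.0, 0.0, -16.9]
ft_force: [2.6, 3.9, -1.6]
finger_gap: 10.8
```

```bash
python3 -m crank '{"slide":[[0,0,0.004],[0,0,0.002],[0,0,0],[0,0,0]],"twist":[0,0,0,0]}'
python3 - <<'E'
from h import *
p=[517.07,98.9,np.radians(-16.9)]
for q in(0,.1):
 Y=75-135*np.cos(q);C,S=np.cos(p[2]),np.sin(p[2])
 print('expect',q,p[0]+C*-37-S*Y,p[1]+S*-37+C*Y,84+135*np.sin(q)-52.5)
snap('wrist','w21');snap('scene','s21')
crop('s21',200,140,380,290,4,'c_s21')
E
```

```text
time: 28.0
tool_pos: [464.5, 52.3, 33.3]
tcp_rot: [180.0, 0.0, -16.9]
ft_force: [2.7, 1.0, -2.3]
finger_gap: 10.9
expect 0 464.2257657739734 52.24716611967891 31.5
expect 0.1 464.42182628916527 52.89247726064726 44.9775112473218
```

View pics/w21.png

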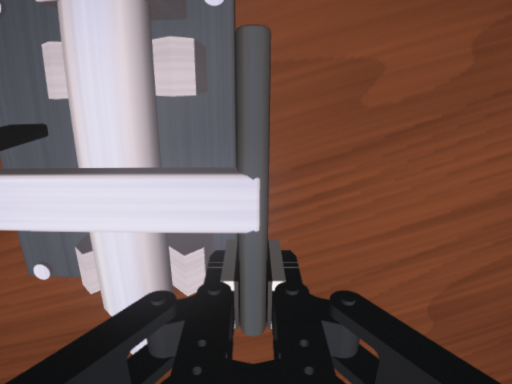

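View pics/c_s21.png

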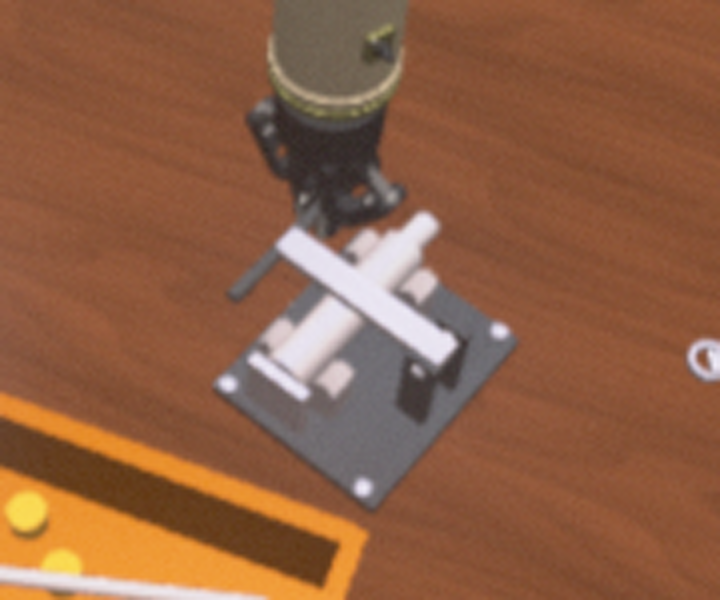

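Nearly down, with about 2 mm left and no contact load yet. I'll creep down until it touches.

```bash
python3 -m crank '{"slide":[[0,0,0.001],[0,0,0],[0,0,0]],"twist":[0,0,0]}'
python3 -m crank '{"slide":[[0,0,0.001],[0,0,0],[0,0,0]],"twist":[0,0,0]}'
python3 -m crank '{"slide":[[0,0,0.001],[0,0,0],[0,0,0]],"twist":[0,0,0]}'
```

```text
time: 28.4
tool_pos: [464.6, 52.3, 32.7]
tcp_rot: [180.0, 0.0, -16.9]
ft_force: [-1.6, 0.7, 2.2]
finger_gap: 11.2
time: 28.7
tool_pos: [464.7, 52.3, 32.4]
tcp_rot: [180.0, 0.0, -16.9]
ft_force: [-6.8, 1.1, 10.5]
finger_gap: 10.9
time: 29.0
tool_pos: [464.7, 52.3, 32.0]
tcp_rot: [180.0, 0.0, -16.9]
ft_force: [-9.5, 0.9, 16.5]
finger_gap: 10.9
```

The strap met firm resistance (10 to 16 N) at the height worked out for angle 0. Easing off the load and letting go.

```bash
python3 -m crank '{"slide":[[0,0,-0.001],[0,0,-0.001],[0,0,0],[0,0,0]],"twist":[0,0,0,0]}'
python3 -m crank '{"slide":[[0,0,0],[0,0,0],[0,0,0],[0,0,0]],"twist":[0,0,0,0]}' 0.7
python3 -m crank '{"slide":[[0,0,-0.005],[0,0,-0.015],[0,0,-0.03],[0,0,-0.04],[0,0,-0.04],[0,0,-0.03],[0,0,0],[0,0,0]],"twist":[0,0,0,0,0,0,0,0]}'
python3 - <<'E'
from h import *
go(464.2,52.2,190,-16.9); snap('wrist','w22');snap('scene','s22');snap('top','t22')
crop('s22',200,140,380,290,4,'c_s22')
E
```

```text
time: 29.4
tool_pos: [464.6, 52.3, 32.6]
tcp_rot: [180.0, 0.0, -16.9]
ft_force: [-2.2, 0.7, 3.8]
finger_gap: 11.0
time: 29.8
tool_pos: [464.6, 52.4, 32.5]
tcp_rot: [180.0, 0.0, -16.9]
ft_force: [0.0, -0.2, -0.5]
finger_gap: 25.8
time: 30.6
tool_pos: [465.4, 52.4, 193.6]
tcp_rot: [-180.0, -0.1, -16.9]
ft_force: [0.3, -0.5, -1.0]
finger_gap: 25.8
tcp [465.4  52.4 193.6] [-1.7996e+02 -1.2000e-01 -1.6890e+01] gap 25.8 t 30.6 F [ 0.3 -0.5 -1. ]
slide mm [-1.   0.6  3.6] twist rad 0.0002 (slide in present axes)
```

View pics/w22.png

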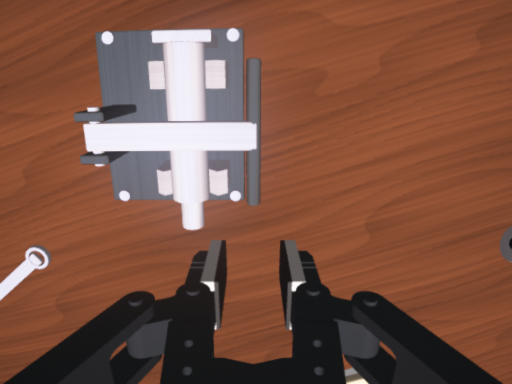

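View pics/c_s22.png

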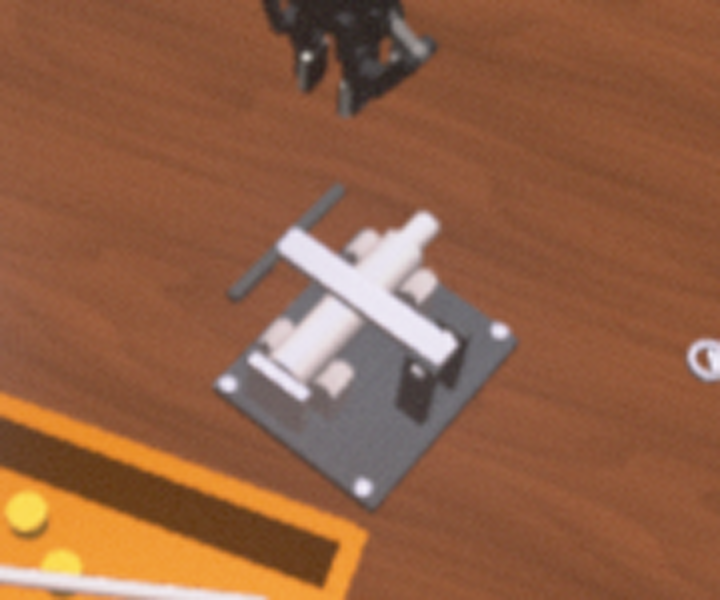

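Run:
```python
from h import *
crop('w22',75,20,275,240,3,'c_w22')
d=load('w22');p=[517.07,98.9,np.radians(-16.9)];C,S=np.cos(p[2]),np.sin(p[2])
w=lambda q:np.array([p[0]+C*q[0]-S*q[1],p[1]+S*q[0]+C*q[1],q[2]])
k=lambda P:np.round((np.array(proj(d,w(P)))-[75,20])*3,0)
for q in(-.05,0,.05,.1): print(q,[k((x,75-135*np.cos(q),84+135*np.sin(q))) for x in(62,-62)])
print('stop z70',[k((x,y,70)) for x in(76,86) for y in(25,-25)]); print('bar sil at end',[k((76,y,60)) for y in(18,-18)],'shoulder',[k((-64,y,60)) for y in(18,-18)],'nose top end',k((-94,0,71)))
```

```text
-0.05 [array([535., 117.]), array([535., 544.])]
0 [array([535., 115.]), array([535., 552.])]
0.05 [array([535., 113.]), array([535., 560.])]
0.1 [array([533., 112.]), array([533., 569.])]
stop z70 [array([231.,  70.]), array([409.,  66.]), array([228.,  32.]), array([408.,  28.])]
bar sil at end [array([264.,  73.]), array([389.,  70.])] shoulder [array([296., 531.]), array([406., 531.])] nose top end [351. 630.]
```

View pics/c_w22.png

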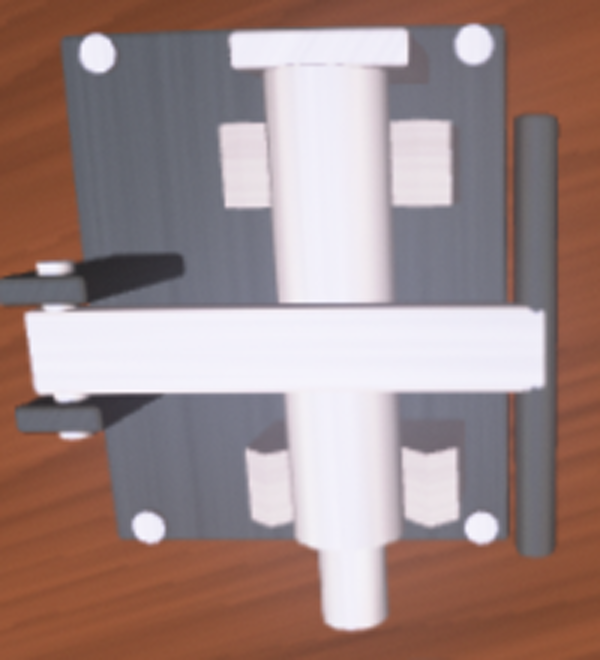

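The picture matches the wanted state. The handle ends, at crop (537,116) and (537,554), fit a strap angle of about 0.01 rad. The bar's end edge, shoulder and nose tip fit the seated pose to within a few crop pixels, about 1–2 mm. The robot touches nothing, so I'm handing in.

```bash
python3 -c "
from bench import hand_in; print(hand_in())"
```

```text
the job is handed in; nothing more can be done
None
```

The bar is seated in both V-blocks with its plain end on the stop, and the strap is down on it. I handed the job in at about 31 s; it reports no verdict.

**What I did:** I took the middle-sized bar off the rest, set its plain end against the stop and lowered it into the Vs. I then let go, pinched the handle and swung the strap over on its arc until it pressed on the bar. After that I released it and backed off.

**Last checks:**
- **Bar:** in the last wrist picture its end, shoulder and nose lie within about 1–2 mm of the seated pose.
- **Strap:** the handle fits an angle of about 0.01 rad.
- **Robot:** after letting go, the wrist force read about zero and the gripper was well clear.
- **Other objects:** I sent the arm nowhere near the bin, control box, bush or spanner, but did not measure them again at the end.

**What failed or disagreed:**
- **First grasp:** it missed. The fingers closed on top of the bar and pressed with about 32 N, though the bar did not move. The fingertips sit about 35 mm behind the reported TCP, not at it as described. I used that measured offset from then on.
- **First push toward the stop:** it jammed on friction in the Vs, at up to about 24 N. I lifted the bar a few mm, moved it up to the stop and lowered it again.
- **Fixture yaw:** the top camera gave -16.1° and the close wrist views -16.9° to -17.0°. I used the wrist value.

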